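Pin the tape-roll post upright and load it

ROBOT

A 6-joint arm with a two-finger parallel gripper is mounted at the origin on the work surface. World frame = base frame: x ahead of the robot, y to its left, z up, the work surface at z = 0. Lengths are in m, angles in degrees, forces in N, time in s.
With the tool pointing down it reaches from about 0.4 to 0.825 m from the base axis. Payload 7 kg.
Tool frame: the origin (TCP) lies at the very end of the fingers, on their centre line; the grasp point (between the pads) lies 19 mm behind it; z points along the fingers, y is the line along which they close (so a half turn about z gives the same grasp; the last joint's range is limited). The gripper opens to 88 mm and grips with 3 to 60 N. Pads are 19 mm wide; open, the fingers measure 130 mm over their backs; the gripper's body (78 mm by 193 mm) begins 47 mm behind the grasp point.
Start: joints at [87.382, 20.546, 0.682, 0, -70.136, -16.507], TCP at [0.221, 0.638, 0.227] pointing down, gripper open.
Joint ranges: [-176.03, 176.03], [-82.01, 121.73], [-58.28, 71.71], [-173.87, 95.51], [-174.79, -0.11], [-173.66, 173.66]. Speed limits (degrees/s): [136.94, 136.94, 172.46, 180, 180, 180].

INTERFACE

Orientations are given as [roll, pitch, yaw] about the fixed x, y, z axes, in that order (R = Rz(yaw) Ry(pitch) Rx(roll)).
In Python, from plant import r gives the robot as it stands. The module is installed in compiled form; this text tells all that it offers.
- The arm moves only by the tool jog_arm, never from a script. Its arguments are lists of equal length, an entry for each row: "travel": the shift along the tool's x, y, z each as a share of 50 cm, from -1 to 1, a list of three; "dr": the turn, a rotation vector about the tool's x, y, z each as a share of 360 degrees, from -1 to 1, a list of three; "claw": the opening, from 0 (shut) to 1 (fully open). A call has exactly 10 rows; each row is the pose to reach, as a shift and turn from the pose commanded when the call began, along the tool's axes at that moment, turning the shorter way round; what a row does not reach only later rows make up. A row lasts 1/8 s, in which the tool goes at most 62.5 mm and 10.7 degrees, less where a joint would pass 70% of its speed; a pose out of reach is approached as far as the arm can. A call with a number of a shift or a turn outside -1 to 1 is refused whole. A call with a gripper value outside its range is refused whole. The fingers move at their own pace and stop on an object; "newtons" is the grip in N (left out, the last holds). Time passes only in rows, so rows that repeat a pose let the fingers close, or fill a call up. It gives the time, the measured TCP pose, the force, the opening and the grip force at its end, in the units of the state.
- r.get_state(): the state, without advancing time (a new reading comes with each control period).
- r.capture(name): name is "side" or "top" or "wrist"; returns a dict with "pixels" (400x640x3 uint8, red, green, blue), "range_z" (400x640 float32, m along the optical axis (not along the pixel's ray), 0 where there is no reading), "fx", "fy", "cx", "cy" (pixels), "position" and "attitude" of the camera in the world; the wrist camera has in their place "hand_eye" (4x4, takes a point from camera to tool coordinates, whose origin is the TCP and whose axes are the flange's). Camera axes: x right, y up, looking along -z (the intrinsics and any distortion apply to the point x, -y, -z); pixel columns grow to the right and rows downward; lengths in m; the calibration is good to about 2 mm. A picture is of the moment at which its call begins: read the wrist's pose just before it.
- r.close_job(): hands the job in; it is judged then, once.
Trained networks look in the newest picture that a camera, given by its name, has taken for a name from the list of things; names that differ only in an ending like _2 or _b are one class to them, and where a whole thing is asked for, a point or a joint stands for the part that bears it (a point fixed in the world has none). Each returns a list of dicts, best first, with "conf" (0 to 1); they miss things now and then, are a little off and sometimes report something else, mostly with a low value. They report only what shows in the picture. A call takes as long as a camera call. They do not tell look-alikes from the thing itself.
- r.boxes_of(name, camera): "extent" ([left, top, right, bottom] in pixels, round what is visible of it).
- r.regions_of(name, camera): "pixels" (400x640 bool, what is visible of it) and "extent" ([left, top, right, bottom] in pixels, round what is visible of it).
- r.tip_of(name, camera): "at" ([column, row] in pixels: a listed point, or the origin of a listed thing).
The state is a dict: "time_s": time; "joints": joint angles; "qd": joint speeds; "joint_torque": joint torques, N m; "tcp_pos": TCP position; "eef_rot": TCP orientation; "contact_force": force on the tool from outside, world axes, zero at the start; "moment": the same for the moment, N m; "gripper_width": finger opening in m; "gripper_force": force on a finger pad.
Only numpy, scipy, OpenCV 4.12 (cv2) and the standard library are available. Lean on these libraries where they do the work, as an engineer would, in place of code of your own. Each camera call takes 0.05 s, during which the arm holds its last target. There are 200 camera calls.

TASK

Get the tape stand ready: stand the lock pin in the stand's lock hole, raise the leaning post slowly until the pin drops into the hidden hole in the shaft, then push the pin fully home. Once the post is locked, put every tape roll on it, cores facing up, smallest first and largest last, so that each roll sits flat down over the raised core of the one before. Leave the ruler, the wrapped parcels and the pen cup alone.

Things in the scene. Friction and masses are not known exactly. Their poses are not given: they have to be found in the camera images.
- stand: Grey bench stand, fixed. Origin on the table under the post's pivot; x runs along the shaft (44 mm thick, axis 70 mm high) from the post to the lock end, z up. Base plate 10 mm thick, x -43 to 167, y -50 to 50 mm; bearing plate 95 mm high, 60 mm wide at x 30 to 42; lock bridge (closed housing round the shaft, aluminium top) at x 90 to 158, y -32 to 32, top at 124 mm.
- lock_hole (a point): Centre of the mouth of the lock hole in the lock bridge's top face (z up; 120 mm along the stand's x from the post). A 17 mm wide guide, 30 mm deep; the shaft's surface lies 32 mm below the mouth. A pin let go in it stands on the shaft, foot 32 mm below the mouth, until the shaft's unseen cross-hole (18 mm) comes round under it.
- shaft_hole (a point): Point on the shaft's axis below the lock hole (70 mm high). The cross-hole's angle to the post is unknown, but it lines up with the post within 0.15 rad of upright. Turn below 0.4 rad/s: the pin then drops 12 mm by itself and blocks the shaft (0.1 rad play). It now stands on a stiff rubber liner; a push of 5 to 8 N takes it 22 mm further, home: knob on the bridge, foot 66 mm below the mouth.
- post: Post with round grey flange, turning as one with the shaft. Origin on the shaft's axis, 70 mm above the table; z along the post, x along the stand's x. Hub radius 20 mm; flange 116 mm across, top face at z = 50 mm, with a low boss (46 mm across, 5 mm high) round the post's foot; above it the steel post proper, 14 mm thick, z = 50 to 120 mm.
- post_tip (a point): Tip of the post (120 mm from the shaft's axis). At the start the post leans 0.55 to 1.15 rad from upright to the stand's +y side; turning it about the stand's +x raises it. The shaft is stiff (0.5 N m) and stays where it is let go. Taken across with the fingers closing along the stand's x, 100 mm from the axis, the post can be carried round in an arc, turning between the pads.
- block: Wooden parking block for the pin, 60 x 60 x 45 mm, fixed; origin under its centre; a hole 17 mm wide, 40 mm deep in the middle of its top.
- pin: Lock pin, upright in the parking block at the start. Origin at the centre of its foot, z along the pin towards the knob. Steel shank 14 mm thick, 66 mm long, with a chamfered foot, then a black knob 26 mm across and 30 mm tall (z = 66 to 96 mm). 120 g.
- roll_a: Smallest tape roll, lying flat; may be absent (3 or 4 rolls are there). Origin: centre of its underside, z up. Tape 114 mm across, 18 mm tall; bore 66 mm (wall 24 mm: one finger in the bore, one outside); on top the core, 72 mm outside, stands 6 mm proud: a larger roll drops over it. First roll's underside at z = 50 mm on the post, each next 18 mm higher. About 100 g.
- roll_b: Second smallest tape roll, lying flat; may be absent (3 or 4 rolls are there). Origin: centre of its underside, z up. Tape 128 mm across, 18 mm tall; bore 80 mm (wall 24 mm: one finger in the bore, one outside); on top the core, 86 mm outside, stands 6 mm proud: a larger roll drops over it. First roll's underside at z = 50 mm on the post, each next 18 mm higher. About 121 g.
- roll_c: Second largest tape roll, lying flat; may be absent (3 or 4 rolls are there). Origin: centre of its underside, z up. Tape 142 mm across, 18 mm tall; bore 94 mm (wall 24 mm: one finger in the bore, one outside); on top the core, 100 mm outside, stands 6 mm proud: a larger roll drops over it. First roll's underside at z = 50 mm on the post, each next 18 mm higher. About 142 g.
- roll_d: Largest tape roll, lying flat; may be absent (3 or 4 rolls are there). Origin: centre of its underside, z up. Tape 156 mm across, 18 mm tall; bore 108 mm (wall 24 mm: one finger in the bore, one outside); on top the core, 114 mm outside, stands 6 mm proud: a larger roll drops over it. First roll's underside at z = 50 mm on the post, each next 18 mm higher. About 163 g.
- ruler: Steel ruler 300 x 32 x 3 mm lying beyond the work; leave it.
- parcels: Two wrapped parcels, one on the other, 120 x 160 x 60 mm, beyond the work; leave them.
- pencup: White pen cup, 72 mm wide, 95 mm tall, beyond the work; leave it.
Things that resemble listed ones, but are neither listed nor needed, are in the scene too. Leave any red or yellow look-alike of the pin alone.

How it is judged:
By the outcome, as a careful person would: the job done as asked, in the order asked, and still so for the second after the job is handed in, with the robot touching nothing.
Of roll_a, roll_b, roll_c, roll_d only 3 to 4 are there at a start; the rules pass over those that are not, and their reading is None.
At some moment in a run one of roll_a, roll_b, roll_c, roll_d may be knocked a few centimetres aside while the robot is not near it.
It also fails if it takes over 208 s, if anything falls off the work surface, if the arm or the gripper's body presses on something with over 40 N, if the wrist force passes 120 N, or if a joint passes its speed limit or range.

## Working session

There is one attempt and no reset: what is moved stays moved. The work goes in short steps, Python scripts to look and compute and a tool call to move; the robot and the scene stay as the last step left them, time stands still between calls to the robot, and variables do not carry over. Pictures are saved under pics/ and viewed, at most 14 in all, crops included, and the job is handed in when it is done.

Besides the shell and the picture viewer there is one more tool, called by a JSON object that holds its "api" and its "payload". jog_arm: Moves the arm, as the interface text tells. Its arguments: {"type":"object","properties":{"travel":{"type":"array"},"dr":{"type":"array"},"claw":{"type":"array"},"newtons":{"type":"number"}},"required":["travel","dr","claw"]}

```bash
ls; mkdir -p pics
cat > h.py <<'E'
import numpy as np, cv2
from scipy.spatial.transform import Rotation as R
from plant import r
def pose():
    s=r.get_state(); T=np.eye(4); T[:3,3]=s["tcp_pos"]
    T[:3,:3]=R.from_euler("xyz",s["eef_rot"],degrees=True).as_matrix(); return T
def cap(name):
    T=pose(); c=r.capture(name)
    if name=="wrist": M=T@np.array(c["hand_eye"])
    else:
        M=np.eye(4); a=np.array(c["attitude"]); M[:3,3]=c["position"]
        M[:3,:3]=a if a.shape==(3,3) else (R.from_quat(a) if a.size==4 else R.from_euler("xyz",a,degrees=True)).as_matrix()
    c["M"]=M; return c
def cloud(c):
    v,u=np.mgrid[0:400,0:640]; z=c["range_z"]
    P=np.stack([(u-c["cx"])/c["fx"]*z,-(v-c["cy"])/c["fy"]*z,-z],-1)
    W=P@c["M"][:3,:3].T+c["M"][:3,3]; W[z<=0]=np.nan; return W
def ray_at_z(c,uv,z):
    d=c["M"][:3,:3]@np.array([(uv[0]-c["cx"])/c["fx"],-(uv[1]-c["cy"])/c["fy"],-1]); p=c["M"][:3,3]
    return p+d*(z-p[2])/d[2]
def plan(p,rpy):
    """travel & dr from current measured pose to target"""
    T=pose(); Rm=T[:3,:3]; t=Rm.T@(np.array(p)-T[:3,3])/0.5
    d=(R.from_matrix(Rm).inv()*R.from_euler("xyz",rpy,degrees=True)).as_rotvec(degrees=True)/360
    return np.round(t,4),np.round(d,4)
E
python3 - <<'E'
from h import *
s=r.get_state(); print(s)
for n in ("top","side"):
    c=cap(n); print(n,{k:v for k,v in c.items() if k not in("pixels","range_z")})
    cv2.imwrite(f"pics/{n}0.png",c["pixels"][:,:,::-1]); np.save(n+"0.npy",cloud(c))
    for k in ("pin","lock_hole","post_tip","block","roll_a","stand","post"):
        print(k,[(np.round(x["extent"]).tolist(),round(x["conf"],2)) for x in r.boxes_of(k,n)] if k not in("lock_hole","post_tip") else [(np.round(x["at"],1).tolist(),round(x["conf"],2)) for x in r.tip_of(k,n)])
E
```

```text
pics
{'time_s': 0.0, 'joints': array([ 8.73805658e+01,  2.05920972e+01,  6.31744768e-01, -2.01090845e-02,
       -7.01355667e+01, -1.65093770e+01]), 'qd': array([ 0.04595447,  0.12244738,  0.0132383 , -0.0227506 ,  0.00208208,
        0.11818844]), 'joint_torque': array([ 6.23291089e-05, -5.82719707e+01,  2.93037558e+01,  6.99671522e+00,
        6.81251142e-03, -1.67617941e-04]), 'tcp_pos': array([0.22102964, 0.63724991, 0.22559984]), 'eef_rot': array([ 1.79902663e+02, -9.13597974e-03, -1.91356522e+01]), 'contact_force': array([-0.47737701,  0.74774685, -0.61328186]), 'moment': array([-0.02250333, -0.02506657, -0.0193017 ]), 'gripper_force': 0.0, 'gripper_width': 0.0873110122490782}
top {'fx': 410.7105321766029, 'fy': 410.7105321766029, 'cx': 314.4644704991442, 'cy': 199.93895150273454, 'position': array([0.49409633, 0.02006807, 1.46427484]), 'attitude': array([ 4.16844113e+00,  1.95823183e-02, -9.12318090e+01]), 'M': array([[-2.14974658e-02,  9.97123646e-01, -7.26793888e-02,
         4.94096334e-01],
       [-9.99768844e-01, -2.14654367e-02,  1.22183332e-03,
         2.00680738e-02]
[... 874 characters left out ...]
13930106],
       [-0.72276531,  0.48998195, -0.48736844, -0.47108918],
       [-0.01628764,  0.69294045,  0.72081083,  0.83768328],
       [ 0.        ,  0.        ,  0.        ,  1.        ]])}
pin [([329.0, 254.0, 339.0, 284.0], 0.74), ([364.0, 266.0, 375.0, 288.0], 0.7), ([401.0, 258.0, 416.0, 288.0], 0.53), ([351.0, 235.0, 363.0, 264.0], 0.48)]
lock_hole [([323.8, 181.7], 0.78)]
post_tip [([274.3, 172.3], 0.88), ([433.4, 258.0], 0.32)]
block [([348.0, 269.0, 385.0, 304.0], 0.73)]
roll_a [([187.0, 155.0, 221.0, 186.0], 0.74), ([395.0, 328.0, 461.0, 391.0], 0.66), ([167.0, 196.0, 226.0, 245.0], 0.65)]
stand [([267.0, 171.0, 349.0, 257.0], 0.64)]
post [([264.0, 178.0, 304.0, 231.0], 0.71)]
```

Run:
```python
import cv2
a=cv2.imread("pics/top0.png")[130:320,150:490]; cv2.imwrite("pics/topc.png",cv2.resize(a,None,fx=2.3,fy=2.3,interpolation=2))
a=cv2.imread("pics/side0.png")[140:395,150:490]; cv2.imwrite("pics/sidec.png",cv2.resize(a,None,fx=2.3,fy=2.3,interpolation=2))
```

```text
(no output)
```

View pics/topc.png

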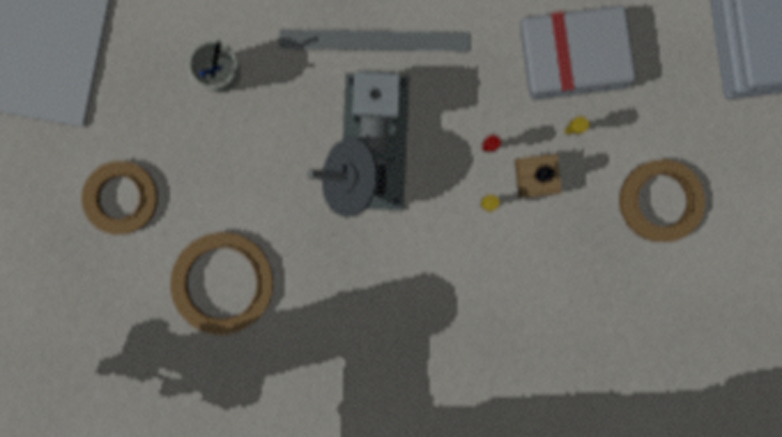

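View pics/sidec.png

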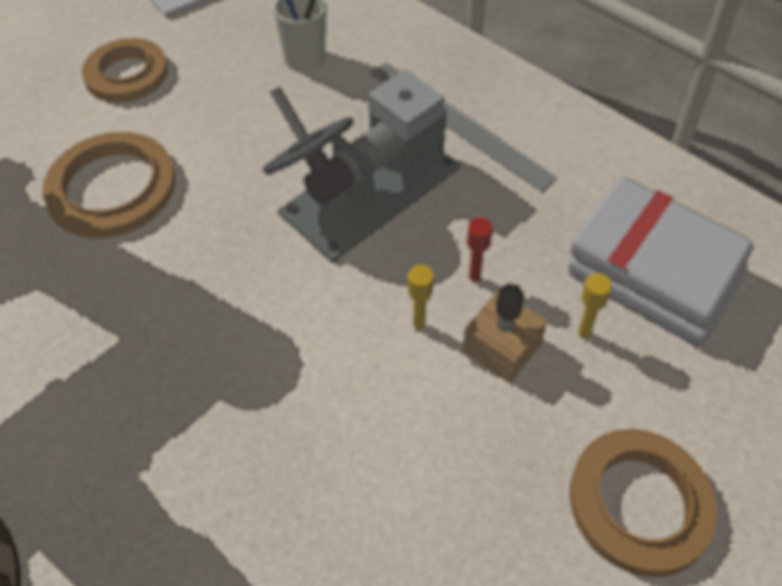

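```bash
cat > rolls.py <<'E'
from h import *
from scipy.optimize import least_squares
def fit_rolls(W,lo=.008,hi=.032,amin=150,zt=None):
    """W cloud; ring components; returns centre, outer/inner radius estimates"""
    m=((W[...,2]>lo)&(W[...,2]<hi)).astype(np.uint8); n,L,st,ce=cv2.connectedComponentsWithStats(m)
    out=[]
    for i in range(1,n):
        if st[i,4]<amin: continue
        P=W[L==i]; P=P[:,:3]
        h,_=cv2.findContours((L==i).astype(np.uint8),cv2.RETR_CCOMP,cv2.CHAIN_APPROX_NONE)
        c,rad=cv2.minEnclosingCircle(P[:,:2].astype(np.float32))
        out.append((np.array(c),rad,st[i].tolist(),L==i,h))
    return out
E
python3 - <<'E'
from rolls import *
W=np.load("top0.npy")
print("table z",np.nanmedian(W[250:300,300:400,2]))
for c,rad,st,m,_ in fit_rolls(W): 
    P=W[m]; d=np.hypot(*(P[:,:2]-c).T); print(np.round(c,4),round(rad*1000,1),st,"rin",np.percentile(d,2)*1000, "z",np.percentile(P[:,2],[5,50,95]))
# bridge top
m=(abs(W[...,2]-.124)<.006); m[:, :300]=0; m[:,330:]=0; m[:155]=0;m[185:]=0
P=W[m]; print("bridge",m.sum(),np.median(P,0),cv2.minAreaRect((P[:,:2]*1000).astype(np.float32)))
c=cap("top"); print("hole",ray_at_z(c,(312.6,169.5),.124))
Ws=np.load("side0.npy"); m=(abs(Ws[...,2]-.124)<.006);m[:160]=0;m[215:]=0;m[:,:300]=0;m[:,350:]=0
P=Ws[m]; print("bridge side",m.sum(),np.median(P,0),cv2.minAreaRect((P[:,:2]*1000).astype(np.float32)))
c2=cap("side"); print("hole",ray_at_z(c2,(323.8,181.7),.124))
for C in (c,c2):
  for k,z in(("block",0),("pin",.005)): print(k,[(np.round(ray_at_z(C,x["at"],z),4),round(x["conf"],2)) for x in r.tip_of(k,"top" if C is c else "side")])
# knob top, tip
print("knob top",W[203:209,383:391,2].round(3).max(), [np.round(W[v,u],3) for v,u in ((206,386),(206,387),(205,386))])
print("tip", np.round(W[206,285:290],3), np.round(Ws[172:175,274],3))
# flange plane fit from top box
for w,(u0,u1,v0,v1) in ((W,(289,314,188,226)),(Ws,(262,306,190,217))):
  Q=w[v0:v1,u0:u1].reshape(-1,3); Q=Q[Q[:,2]>.06]; best=None
  rng=np.random.default_rng(0)
  for _ in range(500):
    a=Q[rng.choice(len(Q),3,False)]; n=np.cross(a[1]-a[0],a[2]-a[0]); n/=np.linalg.norm(n)+1e-9
    k=abs((Q-a[0])@n)<.003
    if best is None or k.sum()>best.sum(): best=k
  I=Q[best]; n=np.linalg.svd(I-I.mean(0))[2][2]; n*=np.sign(n[2]); print("flange",best.sum(),I.mean(0),n,"lean",np.arctan2(n[1],n[2]))
E
```

```text
table z 0.0012394919111672342
[0.8015 0.6002] 182.8 [104, 111, 94, 74, 4790] rin 19.890414099695086 z [0.00908186 0.01322692 0.01822137]
[0.6323 0.0066] 108.1 [309, 162, 19, 59, 371] rin 10.186108001025186 z [0.00848679 0.01192234 0.01755579]
[ 0.3012 -0.8534] 300.0 [558, 194, 18, 176, 730] rin 7.99317750179419 z [0.00924482 0.01984626 0.03104573]
[0.5555 0.4215] 60.7 [184, 199, 34, 33, 593] rin 30.402903739325755 z [0.01248097 0.01899344 0.02593432]
[ 0.5308 -0.4178] 68.6 [420, 199, 37, 37, 687] rin 36.78663898126145 z [0.01370311 0.0199521  0.02633006]
[0.419 0.264] 81.1 [224, 230, 45, 45, 857] rin 51.715848088552356 z [0.01326415 0.01944867 0.02659347]
[ 0.0023 -0.0015] 118.8 [290, 338, 68, 62, 1313] rin 80.04398952678301 z [0.00957294 0.01473492 0.02405634]
[-0.0371 -0.5996] 98.4 [474, 363, 48, 37, 190] rin 58.767919572112056 z [0.00942726 0.02004581 0.03105928]
[-0.028   0.6187] 98.4 [116, 373, 55, 27, 191] rin 40.23011339217423 z [0.00874858 0.02004928 0.0306614 ]
bridge 319 [0.69001226 0.02084108 0.12528686] ((690.4779663085938, 21.320077896118164), (63.088809967041016, 61.765
[... 570 characters left out ...]
 0.    ]), 0.55)]
pin [(array([ 0.6236, -0.1491,  0.005 ]), 0.65), (array([ 0.5351, -0.1434,  0.005 ]), 0.6), (array([ 0.6406, -0.2835,  0.005 ]), 0.55), (array([ 0.5714, -0.2204,  0.005 ]), 0.54)]
knob top 0.107 [array([ 0.568, -0.219,  0.103]), array([ 0.568, -0.222,  0.101]), array([ 0.571, -0.219,  0.102])]
tip [[0.572 0.113 0.156]
 [0.572 0.109 0.159]
 [0.572 0.107 0.154]
 [0.572 0.104 0.153]
 [0.572 0.1   0.151]] [[0.706 0.256 0.001]
 [0.703 0.252 0.001]
 [0.7   0.25  0.   ]]
flange 471 [0.57155515 0.06002692 0.1114079 ] [0.04298146 0.71777177 0.69495056] lean 0.8015508286682775
flange 219 [0.5773553  0.04298397 0.10047209] [-0.19598729 -0.56038979  0.80470632] lean -0.6082993329871517
```

Run:
```python
from h import *
c=cap("wrist"); print(np.round(c["hand_eye"],4), c["fx"],c["cx"],c["cy"])
print(plan([.45,.2,.30],[180,0,-90])); print(plan([.57,-.221,.26],[180,0,-90]))
```

```text
[[ 4.000e-04  9.645e-01  2.642e-01  7.170e-02]
 [ 1.000e+00 -6.000e-04  5.000e-04  6.000e-04]
 [ 6.000e-04  2.642e-01 -9.645e-01 -1.585e-01]
 [ 0.000e+00  0.000e+00  0.000e+00  1.000e+00]] 291.32075315096085 321.12804292105193 199.54547898497572
(array([ 0.7192,  0.6772, -0.1469]), array([-0.    ,  0.    ,  0.1969]))
(array([ 1.2218,  1.3941, -0.0669]), array([-0.    ,  0.    ,  0.1969]))
```

{"api": "jog_arm", "payload": {"travel": [[0.05, 0.05, -0.14], [0.7192, 0.6772, -0.147], [0.7192, 0.6772, -0.147], [0.7192, 0.6772, -0.147], [0.7192, 0.6772, -0.147], [0.7192, 0.6772, -0.147], [0.7192, 0.6772, -0.147], [0.7192, 0.6772, -0.147], [0.7192, 0.6772, -0.147], [0.7192, 0.6772, -0.147]], "dr": [[0, 0, 0], [0, 0, 0.03], [0, 0, 0.05], [0, 0, 0.08], [0, 0, 0.11], [0, 0, 0.14], [0, 0, 0.17], [0, 0, 0.197], [0, 0, 0.197], [0, 0, 0.197]], "claw": [0.6, 0.6, 0.6, 0.6, 0.6, 0.6, 0.6, 0.6, 0.6, 0.6]}}

```text
time_s: 2.4
tcp_pos: [0.4507, 0.1982, 0.3004]
eef_rot: [-180.0, 0.0, -90.2]
contact_force: [-0.0, 0.0, -0.3]
gripper_width: 0.0527
gripper_force: 0.0
```

Run:
```python
from h import *
print(r.get_state()["tcp_pos"],r.get_state()["eef_rot"])
print(plan([.57,-.221,.26],[180,0,-90]))
```

```text
[0.45067349 0.19822759 0.30041136] [-1.79967162e+02  2.17233429e-02 -9.02222601e+01]
(array([ 0.8376, -0.2419,  0.0806]), array([-0.0001,  0.0001, -0.0006]))
```

{"api": "jog_arm", "payload": {"travel": [[0.838, -0.242, 0.02], [0.838, -0.242, 0.02], [0.838, -0.242, 0.02], [0.838, -0.242, 0.02], [0.838, -0.242, 0.04], [0.838, -0.242, 0.08], [0.838, -0.242, 0.08], [0.838, -0.242, 0.08], [0.838, -0.242, 0.08], [0.838, -0.242, 0.08]], "dr": [[0, 0, 0], [0, 0, 0], [0, 0, 0], [0, 0, 0], [0, 0, 0], [0, 0, 0], [0, 0, 0], [0, 0, 0], [0, 0, 0], [0, 0, 0]], "claw": [0.6, 0.6, 0.6, 0.6, 0.6, 0.6, 0.6, 0.6, 0.6, 0.6]}}

```text
time_s: 3.65
tcp_pos: [0.5709, -0.2178, 0.2608]
eef_rot: [-179.9, 0.0, -89.9]
contact_force: [0.4, 0.3, -0.6]
gripper_width: 0.0526
gripper_force: 0.0
```

Run:
```python
from h import *
c=cap("wrist"); W=cloud(c)
cv2.imwrite("pics/w1.png",c["pixels"][:,:,::-1])
px=c["pixels"].astype(int)
m=(W[...,2]>.085)&(W[...,2]<.11)&(np.hypot(W[...,0]-.57,W[...,1]+.22)<.03)
P=W[m]; print("knob",m.sum(),P.mean(0),np.median(P,0),cv2.minEnclosingCircle((P[P[:,2]>.096][:,:2]*1000).astype(np.float32)),np.percentile(P[:,2],[5,50,95]))
m=(W[...,2]>.035)&(W[...,2]<.055)&(np.hypot(W[...,0]-.57,W[...,1]+.22)<.06)
P=W[m]; print("block",m.sum(),np.median(P[:,2]),cv2.minAreaRect((P[:,:2]*1000).astype(np.float32)))
print([(np.round(x["at"]),round(x["conf"],2)) for x in r.tip_of("pin","wrist")])
print("red/yellow px", [np.argwhere(k).mean(0).round() if k.any() else None for k in ((px[...,0]>100)&(px[...,1]<50),(px[...,0]>120)&(px[...,1]>100)&(px[...,2]<50))])
print(plan([.57,-.221,.067],[180,0,-90]))
```

```text
knob 440 [ 0.57145841 -0.22504169  0.10047258] [ 0.57173993 -0.22490618  0.10118931] ((571.7947998046875, -224.0169677734375), 12.912514686584473) [0.09270175 0.10118931 0.10248399]
block 1674 0.04534273154595608 ((571.5216064453125, -223.52793884277344), (59.989845275878906, 60.5295295715332), 4.22517728805542)
[(array([321., 165.]), 0.93), (array([270., 136.]), 0.77), (array([289., 211.]), 0.73), (array([346., 219.]), 0.73)]
red/yellow px [array([241., 282.]), array([189., 309.])]
(array([0.0065, 0.0024, 0.3879]), array([-0.0002, -0.    ,  0.0002]))
```

View pics/w1.png

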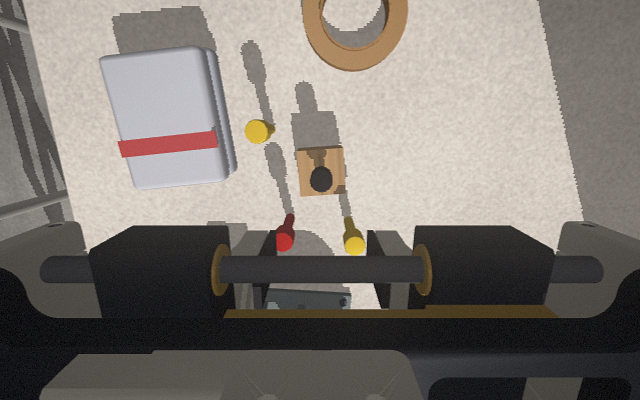

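Candidates in this wrist view: the black-knobbed pin in the block (321,180), and the look-alikes: red (285,240), yellow (355,245), yellow (258,131). By the description it is the black one in the wooden block, at (0.5717, −0.224).

Run:
```python
from h import *
print(plan([.5717,-.224,.067],[180,0,-90]))
```

```text
(array([ 0.0125, -0.001 ,  0.3879]), array([-0.0002, -0.    ,  0.0002]))
```

{"api": "jog_arm", "payload": {"travel": [[0.0125, -0.001, 0.1], [0.0125, -0.001, 0.2], [0.0125, -0.001, 0.3], [0.0125, -0.001, 0.34], [0.0125, -0.001, 0.37], [0.0125, -0.001, 0.388], [0.0125, -0.001, 0.388], [0.0125, -0.001, 0.388], [0.0125, -0.001, 0.388], [0.0125, -0.001, 0.388]], "dr": [[0, 0, 0], [0, 0, 0], [0, 0, 0], [0, 0, 0], [0, 0, 0], [0, 0, 0], [0, 0, 0], [0, 0, 0], [0, 0, 0], [0, 0, 0]], "claw": [0.6, 0.6, 0.6, 0.6, 0.6, 0.6, 0.6, 0.1, 0.1, 0.1], "newtons": 20}}

```text
time_s: 5.0
tcp_pos: [0.5714, -0.2254, 0.0666]
eef_rot: [-179.9, -0.0, -90.1]
contact_force: [-0.1, 0.6, 0.1]
gripper_width: 0.028
gripper_force: 0.0
```

{"api": "jog_arm", "payload": {"travel": [[0, 0, 0], [0, 0, 0], [0, 0, -0.02], [0, 0, -0.06], [0, 0, -0.1], [0, 0, -0.16], [0, 0, -0.22], [0, 0, -0.3], [0, 0, -0.38], [0, 0, -0.38]], "dr": [[0, 0, 0], [0, 0, 0], [0, 0, 0], [0, 0, 0], [0, 0, 0], [0, 0, 0], [0, 0, 0], [0, 0, 0], [0, 0, 0], [0, 0, 0]], "claw": [0.1, 0.1, 0.1, 0.1, 0.1, 0.1, 0.1, 0.1, 0.1, 0.1]}}

```text
time_s: 6.25
tcp_pos: [0.5726, -0.2258, 0.2603]
eef_rot: [-179.6, -0.1, -90.0]
contact_force: [0.1, 0.3, -2.3]
gripper_width: 0.0253
gripper_force: 20.0
```

Run:
```python
from h import *
print(plan([.69,.09,.30],[180,0,-90]))
```

```text
(array([-0.6316, -0.235 , -0.0787]), array([-0.001 , -0.0002, -0.0001]))
```

{"api": "jog_arm", "payload": {"travel": [[-0.05, -0.02, -0.08], [-0.15, -0.08, -0.08], [-0.25, -0.14, -0.08], [-0.35, -0.2, -0.08], [-0.45, -0.235, -0.08], [-0.55, -0.235, -0.08], [-0.63, -0.235, -0.08], [-0.63, -0.235, -0.08], [-0.63, -0.235, -0.08], [-0.63, -0.235, -0.08]], "dr": [[0, 0, 0], [0, 0, 0], [0, 0, 0], [0, 0, 0], [0, 0, 0], [0, 0, 0], [0, 0, 0], [-0.001, 0, 0], [-0.001, 0, 0], [-0.001, 0, 0]], "claw": [0.1, 0.1, 0.1, 0.1, 0.1, 0.1, 0.1, 0.1, 0.1, 0.1]}}

```text
time_s: 7.5
tcp_pos: [0.6888, 0.0884, 0.2958]
eef_rot: [179.6, -0.0, -90.1]
contact_force: [-0.3, 0.1, -1.1]
gripper_width: 0.0253
gripper_force: 20.0
```

```bash
cat > look.py <<'E'
from h import *
c=cap("wrist"); W=cloud(c)
cv2.imwrite("pics/w2.png",c["pixels"][:,:,::-1])
print(pose()[:3,3])
m=(abs(W[...,2]-.124)<.005)&(np.hypot(W[...,0]-.69,W[...,1]-.02)<.07)
P=W[m]; print("bridge",m.sum(),np.median(P[:,2]),cv2.minAreaRect((P[:,:2]*1000).astype(np.float32)))
g=c["pixels"].mean(-1)
for k in ("lock_hole","post_tip"):
  print(k,[(np.round(x["at"],1),np.round(ray_at_z(c,x["at"],.124),4),round(x["conf"],2)) for x in r.tip_of(k,"wrist")])
# dark blob / deep pixels in bridge top
hull=cv2.convexHull(np.argwhere(m)[:,::-1].astype(np.int32)); M=np.zeros((400,640),np.uint8); cv2.fillConvexPoly(M,hull,1)
x,y,w,h=cv2.boundingRect(hull); print("bbox",x,y,w,h)
M=cv2.erode(M,np.ones((9,9))); h_=(M>0)&(g<np.median(g[M>0])*.55); n,L,st,ce=cv2.connectedComponentsWithStats(h_.astype(np.uint8))
for i in range(1,n):
  if st[i,4]>15: print("dark",st[i],ce[i],ray_at_z(c,ce[i],.124))
E
python3 look.py
```

```text
[0.68880793 0.08838293 0.29599029]
bridge 3109 0.12432674434444269 ((688.8941040039062, 20.643712997436523), (64.0704116821289, 60.09667205810547), 86.29141998291016)
lock_hole [(array([316.9, 122.7]), array([0.6926, 0.0198, 0.124 ]), 0.96)]
post_tip [(array([424.8, 210.9]), array([0.5646, 0.1217, 0.124 ]), 0.68)]
bbox 292 91 59 64
dark [313 116  15  16 158] [320.0443038  124.21518987] [0.68914855 0.02144751 0.124     ]
```

Run:
```python
import cv2
a=cv2.imread("pics/w2.png")[75:175,260:460]; cv2.imwrite("pics/w2c.png",cv2.resize(a,None,fx=4,fy=4,interpolation=cv2.INTER_CUBIC))
```

```text
(no output)
```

View pics/w2c.png

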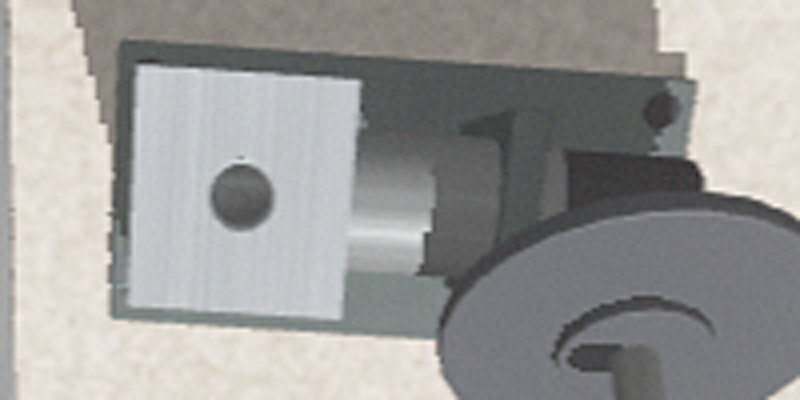

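Run:
```python
from h import *
print(plan([.689,.0194,.194],[180,0,-90]))
```

```text
(array([ 0.1382, -0.0018,  0.2043]), array([ 0.001 ,  0.    , -0.0003]))
```

{"api": "jog_arm", "payload": {"travel": [[0.05, -0.001, 0], [0.1, -0.001, 0.04], [0.138, -0.001, 0.1], [0.138, -0.001, 0.16], [0.138, -0.001, 0.19], [0.138, -0.001, 0.204], [0.138, -0.001, 0.204], [0.138, -0.001, 0.204], [0.138, -0.001, 0.204], [0.138, -0.001, 0.204]], "dr": [[0, 0, 0], [0.001, 0, 0], [0.001, 0, 0], [0.001, 0, 0], [0.001, 0, 0], [0.001, 0, 0], [0.001, 0, 0], [0.001, 0, 0], [0.001, 0, 0], [0.001, 0, 0]], "claw": [0.1, 0.1, 0.1, 0.1, 0.1, 0.1, 0.1, 0.1, 0.1, 0.1]}}

```text
time_s: 8.9
tcp_pos: [0.6889, 0.0207, 0.1946]
eef_rot: [-180.0, 0.0, -90.0]
contact_force: [-0.3, 0.3, -1.2]
gripper_width: 0.0256
gripper_force: 20.0
```

Run:
```python
from h import *
s=r.get_state(); print(s["tcp_pos"],s["eef_rot"])
out=[]
for n,(u,v,w,h) in (("side",(270,100,100,110)),("wrist",(270,110,110,90))):
    c=cap(n); out.append(cv2.resize(c["pixels"][v:v+h,u:u+w,::-1],(390,int(390*h/w)),interpolation=cv2.INTER_CUBIC))
H=max(o.shape[0] for o in out); cv2.imwrite("pics/ins1.png",np.hstack([cv2.copyMakeBorder(o,0,H-o.shape[0],0,0,0) for o in out]))
print(plan([.689,.0194,.16],[180,0,-90]))
```

```text
[0.68888634 0.02072794 0.19457375] [-1.79955863e+02  1.32914461e-02 -9.00339214e+01]
(array([ 0.0024, -0.0004,  0.0687]), array([-0.0001,  0.    , -0.0001]))
```

View pics/ins1.png

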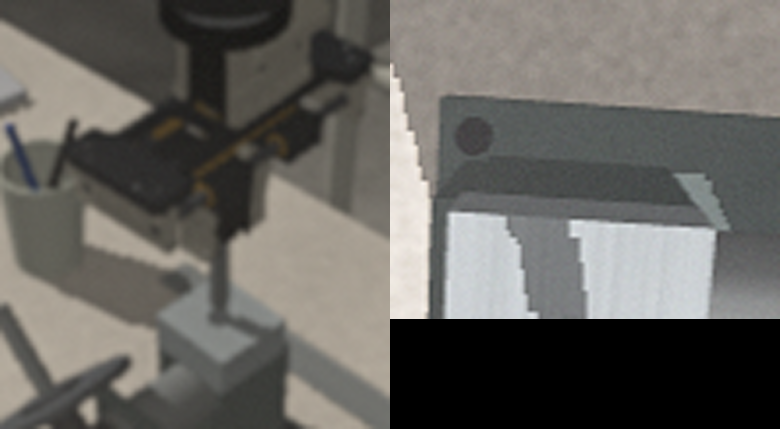

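{"api": "jog_arm", "payload": {"travel": [[0.0024, 0, 0], [0.0024, 0, 0.005], [0.0024, 0, 0.012], [0.0024, 0, 0.018], [0.0024, 0, 0.022], [0.0024, 0, 0.026], [0.0024, 0, 0.03], [0.0024, 0, 0.034], [0.0024, 0, 0.034], [0.0024, 0, 0.034]], "dr": [[0, 0, 0], [0, 0, 0], [0, 0, 0], [0, 0, 0], [0, 0, 0], [0, 0, 0], [0, 0, 0], [0, 0, 0], [0, 0, 0], [0, 0, 0]], "claw": [0.1, 0.1, 0.1, 0.1, 0.1, 0.1, 0.1, 0.1, 0.1, 0.1]}}

```text
time_s: 10.25
tcp_pos: [0.6887, 0.0193, 0.1771]
eef_rot: [-180.0, 0.0, -90.0]
contact_force: [0.3, 0.0, -1.3]
gripper_width: 0.0254
gripper_force: 20.0
```

{"api": "jog_arm", "payload": {"travel": [[0, 0, 0.006], [0, 0, 0.012], [0, 0, 0.018], [0, 0, 0.024], [0, 0, 0.03], [0, 0, 0.035], [0, 0, 0.04], [0, 0, 0.043], [0, 0, 0.043], [0, 0, 0.043]], "dr": [[0, 0, 0], [0, 0, 0], [0, 0, 0], [0, 0, 0], [0, 0, 0], [0, 0, 0], [0, 0, 0], [0, 0, 0], [0, 0, 0], [0, 0, 0]], "claw": [0.1, 0.1, 0.1, 0.1, 0.1, 0.1, 0.1, 0.1, 0.1, 0.1]}}

```text
time_s: 11.5
tcp_pos: [0.6888, 0.0194, 0.1557]
eef_rot: [-180.0, 0.0, -90.0]
contact_force: [-0.8, 0.1, -2.6]
gripper_width: 0.0254
gripper_force: 20.0
```

{"api": "jog_arm", "payload": {"travel": [[0, 0, 0], [0, 0, 0], [0, 0, 0], [0, 0, 0], [0, 0, -0.02], [0, 0, -0.06], [0, 0, -0.1], [0, 0, -0.15], [0, 0, -0.2], [0, 0, -0.25]], "dr": [[0, 0, 0], [0, 0, 0], [0, 0, 0], [0, 0, 0], [0, 0, 0], [0, 0, 0], [0, 0, 0], [0, 0, 0], [0, 0, 0], [0, 0, 0]], "claw": [0.6, 0.6, 0.6, 0.6, 0.6, 0.6, 0.6, 0.6, 0.6, 0.6]}}

```text
time_s: 12.75
tcp_pos: [0.6887, 0.0193, 0.2823]
eef_rot: [-180.0, 0.0, -90.0]
contact_force: [1.3, -0.4, 0.2]
gripper_width: 0.0526
gripper_force: 0.0
```

```bash
cat > chk.py <<'E'
from h import *
import sys
# knob height from top & side cams, near lock hole; post tip from top cloud
for n in ("top","side"):
    W=cloud(cap(n)); m=(np.hypot(W[...,0]-.689,W[...,1]-.021)<.022)&(W[...,2]>.13)&(W[...,2]<.22); P=W[m]
    if m.sum(): print(n,"knob px",m.sum(),"xy",P[:,:2].mean(0).round(4),"z98",np.percentile(P[:,2],[50,90,98]).round(4))
    m=(abs(W[...,0]-.569)<.012)&(W[...,2]>.12)&(W[...,2]<.24)&(abs(W[...,1]-.05)<.09); P=W[m]
    if m.sum(): k=np.argsort(-P[:,1]); print(" post",m.sum(),P[k[::max(1,len(k)//6)]].round(4).tolist())
E
python3 chk.py
python3 - <<'E'
from h import *
c=cap("wrist"); W=cloud(c); print(pose()[:3,3])
print([(np.round(x["at"],1),round(x["conf"],2)) for x in r.tip_of("post_tip","wrist")])
from h import *
E
```

```text
post 143 [[0.5757, 0.1196, 0.1508], [0.5723, 0.0975, 0.1455], [0.5733, 0.0793, 0.1218], [0.5793, 0.0562, 0.1233], [0.5721, 0.0431, 0.13], [0.5776, 0.0331, 0.1418], [0.5739, 0.0235, 0.1463]]
side knob px 169 xy [0.6855 0.0179] z98 [0.1763 0.189  0.1902]
 post 165 [[0.5709, 0.115, 0.1527], [0.5736, 0.1035, 0.1477], [0.5692, 0.0931, 0.1329], [0.5749, 0.0845, 0.1309], [0.5587, 0.0569, 0.1226], [0.5677, 0.0283, 0.1435], [0.5739, 0.0209, 0.1405]]
[0.68946582 0.01939622 0.28313912]
[]
```

Run:
```python
from h import *
print(plan([.574,.1006,.27],[180,0,-93.7]))
```

```text
(array([-0.1621,  0.2298,  0.0228]), array([-0.0002,  0.0001,  0.0102]))
```

{"api": "jog_arm", "payload": {"travel": [[-0.06, 0.08, 0], [-0.1, 0.15, 0], [-0.162, 0.23, 0.01], [-0.162, 0.23, 0.023], [-0.162, 0.23, 0.023], [-0.162, 0.23, 0.023], [-0.162, 0.23, 0.023], [-0.162, 0.23, 0.023], [-0.162, 0.23, 0.023], [-0.162, 0.23, 0.023]], "dr": [[0, 0, 0], [0, 0, 0.005], [0, 0, 0.0102], [0, 0, 0.0102], [0, 0, 0.0102], [0, 0, 0.0102], [0, 0, 0.0102], [0, 0, 0.0102], [0, 0, 0.0102], [0, 0, 0.0102]], "claw": [0.6, 0.6, 0.6, 0.6, 0.6, 0.6, 0.6, 0.6, 0.6, 0.6]}}

```text
time_s: 14.2
tcp_pos: [0.5738, 0.1004, 0.269]
eef_rot: [180.0, -0.0, -93.7]
contact_force: [0.1, 0.3, 0.2]
gripper_width: 0.053
gripper_force: 0.0
```

Run:
```python
from h import *
c=cap("wrist"); W=cloud(c); print(pose()[:3,3])
t=r.tip_of("post_tip","wrist"); print([(np.round(x["at"],1),np.round(W[int(x["at"][1]),int(x["at"][0])],4),round(x["conf"],2)) for x in t])
m=(abs(W[...,0]-.572)<.02)&(W[...,2]>.125)&(W[...,2]<.2)&(W[...,1]>.075)&(W[...,1]<.14); P=W[m]; print(m.sum(),P.mean(0),P.min(0),P.max(0))
for y in (.08,.09,.1,.11): 
    k=abs(P[:,1]-y)<.005; print(y,k.sum(),P[k].mean(0).round(4) if k.any() else "",P[k].min(0).round(4) if k.any() else "",P[k].max(0).round(4) if k.any() else "")
m=(np.hypot(W[...,0]-.572,W[...,1]-.05)<.09)&(W[...,2]>.06)&(W[...,2]<.16)
Q=W[m]; rng=np.random.default_rng(0); best=None
for _ in range(500):
    a=Q[rng.choice(len(Q),3,False)]; n=np.cross(a[1]-a[0],a[2]-a[0]); n/=np.linalg.norm(n)+1e-9
    k=abs((Q-a[0])@n)<.0015
    if best is None or k.sum()>best.sum(): best=k
I=Q[best]; n=np.linalg.svd(I-I.mean(0),full_matrices=False)[2][2]; n*=np.sign(n[2]); print("flange",best.sum(),I.mean(0),n,"lean",np.arccos(n[2]),"yaw",np.degrees(-np.arctan2(n[0],n[1])))
print(plan([.574,.1006,.1207],[180,0,-93.7]))
cv2.imwrite("pics/w3.png",c["pixels"][:300,150:560,::-1])
```

```text
[0.57379688 0.10039516 0.26908166]
[(array([321.5, 210. ]), array([0.5753, 0.1143, 0.1539]), 0.65)]
602 [0.57375356 0.09689968 0.14286128] [0.56609715 0.07513974 0.12514417] [0.58124692 0.11771907 0.15854548]
0.08 102 [0.573  0.0809 0.1292] [0.567  0.0751 0.1251] [0.5797 0.0849 0.1357]
0.09 165 [0.5733 0.0901 0.1365] [0.5661 0.085  0.1252] [0.5803 0.095  0.1436]
0.1 167 [0.574  0.1    0.1463] [0.567  0.095  0.1356] [0.5807 0.105  0.1538]
0.11 147 [0.5743 0.1093 0.1542] [0.5678 0.105  0.1458] [0.5812 0.115  0.1585]
flange 4478 [0.57154032 0.05590355 0.11392839] [0.04753153 0.71886752 0.69352018] lean 0.8044325179897083 yaw -3.782891566591947
(array([-0.0003, -0.0004,  0.2969]), array([-0.    ,  0.    , -0.0001]))
```

View pics/w3.png

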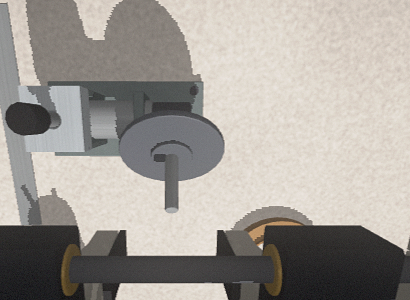

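The view shows the pin's black knob standing in the lock bridge (28,118) and the post (172,185) lined up between the open fingers. Lean is 0.80 rad and stand yaw −3.8°.

{"api": "jog_arm", "payload": {"travel": [[0, 0, 0.1], [0, 0, 0.18], [0, 0, 0.24], [0, 0, 0.27], [0, 0, 0.29], [0, 0, 0.297], [0, 0, 0.297], [0, 0, 0.297], [0, 0, 0.297], [0, 0, 0.297]], "dr": [[0, 0, 0], [0, 0, 0], [0, 0, 0], [0, 0, 0], [0, 0, 0], [0, 0, 0], [0, 0, 0], [0, 0, 0], [0, 0, 0], [0, 0, 0]], "claw": [0.6, 0.6, 0.6, 0.6, 0.6, 0.6, 0.6, 0.05, 0.05, 0.05], "newtons": 30}}

```text
time_s: 15.55
tcp_pos: [0.5739, 0.1005, 0.1209]
eef_rot: [-180.0, 0.0, -93.7]
contact_force: [-0.0, 0.0, -0.4]
gripper_width: 0.0281
gripper_force: 0.0
```

{"api": "jog_arm", "payload": {"travel": [[0, 0, 0], [0, 0, 0], [0, 0, 0], [0, 0, 0], [0, 0, 0], [0, 0, 0], [0, 0, 0], [0, 0, 0], [0, 0, 0], [0, 0, 0]], "dr": [[0, 0, 0], [0, 0, 0], [0, 0, 0], [0, 0, 0], [0, 0, 0], [0, 0, 0], [0, 0, 0], [0, 0, 0], [0, 0, 0], [0, 0, 0]], "claw": [0.05, 0.05, 0.05, 0.05, 0.05, 0.05, 0.05, 0.05, 0.05, 0.05]}}

```text
time_s: 16.8
tcp_pos: [0.5739, 0.1005, 0.1206]
eef_rot: [-180.0, 0.0, -93.7]
contact_force: [2.9, -0.6, 0.1]
gripper_width: 0.0136
gripper_force: 30.0
```

{"api": "jog_arm", "payload": {"travel": [[0.0042, 0, -0.0043], [0.0086, 0, -0.0084], [0.0131, 0, -0.0124], [0.0177, 0, -0.0163], [0.0224, 0, -0.02], [0.0272, 0, -0.0235], [0.0321, 0, -0.027], [0.0371, 0, -0.0303], [0.0422, 0, -0.0334], [0.0475, 0, -0.0364]], "dr": [[0, 0, 0], [0, 0, 0], [0, 0, 0], [0, 0, 0], [0, 0, 0], [0, 0, 0], [0, 0, 0], [0, 0, 0], [0, 0, 0], [0, 0, 0]], "claw": [0.05, 0.05, 0.05, 0.05, 0.05, 0.05, 0.05, 0.05, 0.05, 0.05]}}

```text
time_s: 18.05
tcp_pos: [0.5724, 0.0781, 0.1378]
eef_rot: [-180.0, 0.1, -93.7]
contact_force: [5.0, 4.6, -9.9]
gripper_width: 0.0133
gripper_force: 30.0
```

{"api": "jog_arm", "payload": {"travel": [[0.0053, 0, -0.0028], [0.0107, 0, -0.0055], [0.0161, 0, -0.008], [0.0217, 0, -0.0103], [0.0272, 0, -0.0125], [0.0329, 0, -0.0145], [0.0386, 0, -0.0163], [0.0444, 0, -0.0179], [0.0502, 0, -0.0194], [0.0561, 0, -0.0207]], "dr": [[0, 0, 0], [0, 0, 0], [0, 0, 0], [0, 0, 0], [0, 0, 0], [0, 0, 0], [0, 0, 0], [0, 0, 0], [0, 0, 0], [0, 0, 0]], "claw": [0.05, 0.05, 0.05, 0.05, 0.05, 0.05, 0.05, 0.05, 0.05, 0.05]}}

```text
time_s: 19.3
tcp_pos: [0.5707, 0.0507, 0.1488]
eef_rot: [-180.0, 0.2, -93.7]
contact_force: [2.1, 9.2, -3.7]
gripper_width: 0.0132
gripper_force: 30.0
```

{"api": "jog_arm", "payload": {"travel": [[0.0029, 0, -0.0006], [0.0059, 0, -0.0011], [0.0089, 0, -0.0016], [0.0118, 0, -0.0021], [0.0148, 0, -0.0025], [0.0178, 0, -0.0028], [0.0208, 0, -0.0032], [0.0237, 0, -0.0034], [0.0267, 0, -0.0037], [0.0297, 0, -0.0038]], "dr": [[0, 0, 0], [0, 0, 0], [0, 0, 0], [0, 0, 0], [0, 0, 0], [0, 0, 0], [0, 0, 0], [0, 0, 0], [0, 0, 0], [0, 0, 0]], "claw": [0.05, 0.05, 0.05, 0.05, 0.05, 0.05, 0.05, 0.05, 0.05, 0.05]}}

```text
time_s: 20.55
tcp_pos: [0.5697, 0.0361, 0.1514]
eef_rot: [-179.9, 0.2, -93.7]
contact_force: [-0.8, 10.7, 2.1]
gripper_width: 0.0133
gripper_force: 30.0
```

```bash
cat > knob.py <<'E'
from h import *
W=cloud(cap("side")); m=(np.hypot(W[...,0]-.689,W[...,1]-.021)<.022)&(W[...,2]>.13)&(W[...,2]<.22); P=W[m]
print("knob px",m.sum(),P[:,:2].mean(0).round(4) if m.any() else "","z98",np.percentile(P[:,2],[50,90,98]).round(4) if m.any() else "")
E
python3 knob.py
```

```text
knob px 124 [0.687  0.0217] z98 [0.168  0.1855 0.1878]
```

{"api": "jog_arm", "payload": {"travel": [[0.003, 0, -0.0001], [0.006, 0, -0.0002], [0.009, 0, -0.0003], [0.012, 0, -0.0003], [0.015, 0, -0.0003], [0.015, 0, -0.0003], [0.015, 0, -0.0003], [0.015, 0, -0.0003], [0.015, 0, -0.0003], [0.015, 0, -0.0003]], "dr": [[0, 0, 0], [0, 0, 0], [0, 0, 0], [0, 0, 0], [0, 0, 0], [0, 0, 0], [0, 0, 0], [0, 0, 0], [0, 0, 0], [0, 0, 0]], "claw": [0.05, 0.05, 0.05, 0.05, 0.05, 0.05, 0.05, 0.05, 0.05, 0.05]}}

```text
time_s: 21.85
tcp_pos: [0.5692, 0.0285, 0.1518]
eef_rot: [-179.9, 0.2, -93.7]
contact_force: [-1.0, 8.8, 3.4]
gripper_width: 0.0128
gripper_force: 29.9
```

```bash
python3 knob.py
```

```text
knob px 128 [0.686  0.0119] z98 [0.1652 0.175  0.1761]
```

{"api": "jog_arm", "payload": {"travel": [[0, 0, 0], [0, 0, 0], [0, 0, 0], [0, 0, 0], [0, 0, -0.02], [0, 0, -0.06], [0, 0, -0.1], [0, 0, -0.15], [0, 0, -0.2], [0, 0, -0.22]], "dr": [[0, 0, 0], [0, 0, 0], [0, 0, 0], [0, 0, 0], [0, 0, 0], [0, 0, 0], [0, 0, 0], [0, 0, 0], [0, 0, 0], [0, 0, 0]], "claw": [0.5, 0.5, 0.5, 0.5, 0.5, 0.5, 0.5, 0.5, 0.5, 0.5]}}

```text
time_s: 23.15
tcp_pos: [0.5696, 0.0265, 0.2633]
eef_rot: [-179.8, 0.1, -93.7]
contact_force: [-0.8, -0.2, -0.3]
gripper_width: 0.0438
gripper_force: 0.0
```

Run:
```python
from h import *
print(plan([.689,.0205,.225],[180,0,-93.7]))
c=cap("wrist"); W=cloud(c)
m=(np.hypot(W[...,0]-.569,W[...,1]-.028)<.065)&(abs(W[...,2]-.12)<.02); Q=W[m]
A=np.c_[Q[:,:2],np.ones(len(Q))]
for _ in range(5):
    k=np.linalg.lstsq(A,Q[:,2],rcond=None)[0]; e=abs(A@k-Q[:,2]); A=A[e<2.5*e.std()+1e-4];Q=Q[e<2.5*e.std()+1e-4]
print("flange",len(Q),Q.mean(0),"slopes",k[:2])
m=(np.hypot(W[...,0]-.569,W[...,1]-.028)<.03)&(W[...,2]>.18)&(W[...,2]<.2);print("tip",m.sum(),W[m].mean(0) if m.any() else "")
m=(np.hypot(W[...,0]-.689,W[...,1]-.021)<.03)&(W[...,2]>.165)&(W[...,2]<.19);print("knob",m.sum(),W[m].mean(0) if m.any() else "")
```

```text
(array([-0.0034, -0.2389,  0.0773]), array([-0.0004,  0.0001, -0.    ]))
flange 4853 [0.56855811 0.02886453 0.12050869] slopes [-0.00576649 -0.08493164]
tip 247 [0.56983387 0.03681321 0.18844079]
knob 741 [0.68794018 0.01421239 0.1736079 ]
```

Run:
```python
from h import *
print(plan([.689,.018,.19],[180,0,-93.7]))
```

```text
(array([ 0.0017, -0.2387,  0.1482]), array([-0.0005,  0.0001, -0.    ]))
```

{"api": "jog_arm", "payload": {"travel": [[0, -0.06, 0], [0.001, -0.13, 0], [0.0017, -0.2, 0.02], [0.0017, -0.2387, 0.06], [0.0017, -0.2387, 0.1], [0.0017, -0.2387, 0.13], [0.0017, -0.2387, 0.148], [0.0017, -0.2387, 0.148], [0.0017, -0.2387, 0.148], [0.0017, -0.2387, 0.148]], "dr": [[0, 0, 0], [-0.0005, 0, 0], [-0.0005, 0, 0], [-0.0005, 0, 0], [-0.0005, 0, 0], [-0.0005, 0, 0], [-0.0005, 0, 0], [-0.0005, 0, 0], [-0.0005, 0, 0], [-0.0005, 0, 0]], "claw": [0, 0, 0, 0, 0, 0, 0, 0, 0, 0]}}

```text
time_s: 24.45
tcp_pos: [0.6883, 0.018, 0.1882]
eef_rot: [179.9, 0.0, -93.7]
contact_force: [-0.0, -0.5, 0.3]
gripper_width: 0.0004
gripper_force: 0.0
```

{"api": "jog_arm", "payload": {"travel": [[0, 0, 0.008], [0, 0, 0.016], [0, 0, 0.02], [0, 0, 0.024], [0, 0, 0.028], [0, 0, 0.032], [0, 0, 0.036], [0, 0, 0.04], [0, 0, 0.044], [0, 0, 0.044]], "dr": [[0, 0, 0], [0, 0, 0], [0, 0, 0], [0, 0, 0], [0, 0, 0], [0, 0, 0], [0, 0, 0], [0, 0, 0], [0, 0, 0], [0, 0, 0]], "claw": [0, 0, 0, 0, 0, 0, 0, 0, 0, 0]}}

```text
time_s: 25.7
tcp_pos: [0.6887, 0.0189, 0.1665]
eef_rot: [180.0, 0.1, -93.7]
contact_force: [-1.6, 3.7, 7.5]
gripper_width: 0.0003
gripper_force: 3.5
```

{"api": "jog_arm", "payload": {"travel": [[0, 0, 0.004], [0, 0, 0.008], [0, 0, 0.012], [0, 0, 0.016], [0, 0, 0.02], [0, 0, 0.023], [0, 0, 0.026], [0, 0, 0.028], [0, 0, 0.028], [0, 0, 0.028]], "dr": [[0, 0, 0], [0, 0, 0], [0, 0, 0], [0, 0, 0], [0, 0, 0], [0, 0, 0], [0, 0, 0], [0, 0, 0], [0, 0, 0], [0, 0, 0]], "claw": [0, 0, 0, 0, 0, 0, 0, 0, 0, 0]}}

```text
time_s: 26.95
tcp_pos: [0.6891, 0.02, 0.1552]
eef_rot: [-179.9, 0.2, -93.6]
contact_force: [-6.6, 9.5, 20.3]
gripper_width: 0.0007
gripper_force: 10.3
```

{"api": "jog_arm", "payload": {"travel": [[0, 0, 0], [0, 0, -0.02], [0, 0, -0.06], [0, 0, -0.12], [0.1, 0.1, -0.2], [0.2, 0.2, -0.25], [0.2, 0.24, -0.25], [0.2, 0.24, -0.25], [0.2, 0.24, -0.25], [0.2, 0.24, -0.25]], "dr": [[0, 0, 0], [0, 0, 0], [0, 0, 0], [0, 0, 0], [0, 0, 0], [0, 0, 0], [0, 0, 0], [0, 0, 0], [0, 0, 0], [0, 0, 0]], "claw": [0, 0, 0, 0, 0.6, 0.6, 0.6, 0.6, 0.6, 0.6]}}

```text
time_s: 28.2
tcp_pos: [0.5624, -0.0739, 0.2757]
eef_rot: [179.7, -0.0, -93.7]
contact_force: [0.7, 0.2, -1.0]
gripper_width: 0.0509
gripper_force: 0.0
```

```bash
python3 knob.py
python3 - <<'E'
from h import *
a=[]
for n,(u,v,w,h) in (("side",(250,140,120,120)),("top",(270,150,70,80))):
    c=cap(n); a.append(cv2.resize(c["pixels"][v:v+h,u:u+w,::-1],(390,int(390*h/w)),interpolation=cv2.INTER_CUBIC))
H=max(o.shape[0] for o in a); cv2.imwrite("pics/pin.png",np.hstack([cv2.copyMakeBorder(o,0,H-o.shape[0],0,0,0) for o in a]))
W=cloud(c); 
import rolls
for c0,rad,st,m,_ in rolls.fit_rolls(W): print(np.round(c0,4),round(rad*1000,1)) if 50<rad*1000<90 else 0
E
```

```text
knob px 78 [0.6845 0.0164] z98 [0.1442 0.1552 0.1561]
[0.5549 0.4185] 58.2
[ 0.5279 -0.4159] 68.8
[0.4439 0.3108] 82.0
[ 0.0519 -0.0578] 86.3
```

View pics/pin.png

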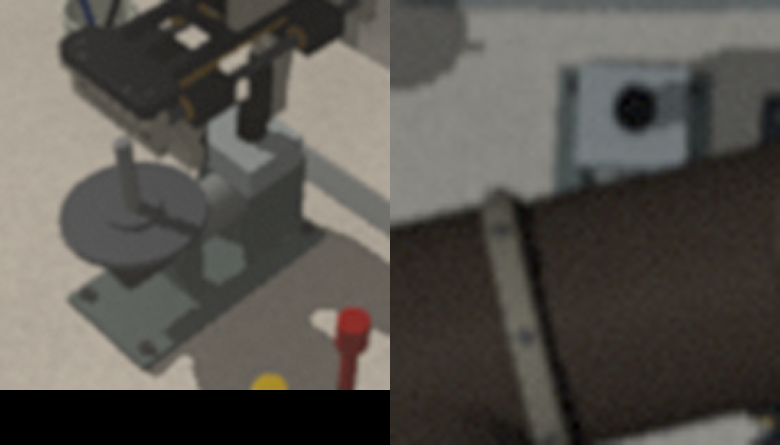

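{"api": "jog_arm", "payload": {"travel": [[-0.1, 0, -0.04], [-0.2, 0, -0.04], [-0.3, 0, -0.04], [-0.33, -0.01, -0.04], [-0.33, -0.01, -0.04], [-0.33, -0.01, -0.04], [-0.33, -0.01, -0.04], [-0.33, -0.01, -0.04], [-0.33, -0.01, -0.04], [-0.33, -0.01, -0.04]], "dr": [[0, 0, 0], [0, 0, 0], [0, 0, 0], [0, 0, 0], [0, 0, 0], [0, 0, 0], [0, 0, 0], [0, 0, 0], [0, 0, 0], [0, 0, 0]], "claw": [0.6, 0.6, 0.6, 0.6, 0.6, 0.6, 0.6, 0.6, 0.6, 0.6]}}

```text
time_s: 29.6
tcp_pos: [0.5778, 0.09, 0.2966]
eef_rot: [179.8, 0.0, -93.7]
contact_force: [-0.0, 0.0, -0.2]
gripper_width: 0.0528
gripper_force: 0.0
```

```bash
cat > post.py <<'E'
from h import *
c=cap("wrist"); W=cloud(c); print(pose()[:3,3])
m=(np.hypot(W[...,0]-.569,W[...,1]-.028)<.07)&(abs(W[...,2]-.12)<.012); n,L,st,ce=cv2.connectedComponentsWithStats(m.astype(np.uint8))
b=1+np.argmax(st[1:,4]); Q=W[L==b]
A=np.c_[Q[:,:2],np.ones(len(Q))]; I=np.ones(len(Q),bool)
for _ in range(6):
    k=np.linalg.lstsq(A[I],Q[I,2],rcond=None)[0]; e=abs(A@k-Q[:,2]); I=e<max(2*e[I].std(),.001)
print("flange",I.sum(),"slopes",k[:2],"lean",np.arctan(-k[1]))
# outer circle: hull fit
h=cv2.convexHull((Q[I][:,:2]*1000).astype(np.float32))[:,0]; print("circle",cv2.minEnclosingCircle(h),"ellipse",cv2.fitEllipse(h))
m=(np.hypot(W[...,0]-.569,W[...,1]-.03)<.03)&(W[...,2]>.183)&(W[...,2]<.2);P=W[m]
print("tip",m.sum(),P.mean(0),P.min(0),P.max(0)) if m.any() else 0
m=(np.hypot(W[...,0]-.569,W[...,1]-.03)<.03)&(W[...,2]>.13)&(W[...,2]<.2);P=W[m]
for z in (.14,.16,.18): k2=abs(P[:,2]-z)<.006; print(z,k2.sum(),P[k2].mean(0).round(4) if k2.any() else "")
print([(np.round(ray_at_z(c,x["at"],.19),4),round(x["conf"],2)) for x in r.tip_of("post_tip","wrist")])
E
python3 post.py
```

```text
[0.57778056 0.09003108 0.29657595]
flange 5770 slopes [-0.00455977 -0.08523203] lean 0.08502653100640883
circle ((569.5239868164062, 32.731712341308594), 57.47557830810547) ellipse ((569.4622192382812, 32.64662551879883), (113.93001556396484, 114.52332305908203), 80.27576446533203)
tip 191 [0.56999918 0.03808661 0.18948547] [0.56380601 0.03123607 0.18330747] [0.57662347 0.04515369 0.19216608]
0.14 21 [0.5702 0.0293 0.1401]
0.16 20 [0.5691 0.0308 0.1602]
0.18 25 [0.5698 0.0325 0.18  ]
[(array([0.5709, 0.0374, 0.19  ]), 0.77)]
```

Run:
```python
from h import *
print(plan([.555,.485,.25],[180,0,-93.7]))
```

```text
(array([-0.7852,  0.0965,  0.0935]), array([ 0.0005,  0.    , -0.0001]))
```

{"api": "jog_arm", "payload": {"travel": [[-0.12, 0.01, 0], [-0.24, 0.02, 0], [-0.36, 0.04, 0.02], [-0.48, 0.06, 0.04], [-0.6, 0.08, 0.06], [-0.7, 0.09, 0.08], [-0.785, 0.096, 0.093], [-0.785, 0.096, 0.093], [-0.785, 0.096, 0.093], [-0.785, 0.096, 0.093]], "dr": [[0, 0, 0], [0, 0, 0], [0, 0, 0], [0, 0, 0], [0.0005, 0, 0], [0.0005, 0, 0], [0.0005, 0, 0], [0.0005, 0, 0], [0.0005, 0, 0], [0.0005, 0, 0]], "claw": [0.5, 0.5, 0.5, 0.5, 0.5, 0.5, 0.5, 0.5, 0.5, 0.5]}}

```text
time_s: 30.95
tcp_pos: [0.5556, 0.4841, 0.2509]
eef_rot: [-180.0, 0.0, -93.8]
contact_force: [-0.3, 0.3, -0.2]
gripper_width: 0.0438
gripper_force: 0.0
```

```bash
cat > ring.py <<'E'
from h import *
import sys
from scipy.optimize import least_squares
x0,y0,Ro=map(float,sys.argv[1:4]); z0=float(sys.argv[4]) if len(sys.argv)>4 else 0.   # guess centre, tape radius, underside z
name=sys.argv[5] if len(sys.argv)>5 else "wrist"
c=cap(name); W=cloud(c); print("tcp",pose()[:3,3].round(4))
d=np.hypot(W[...,0]-x0,W[...,1]-y0); Z=W[...,2]-z0
m=(d<Ro+.02)&(Z>.015)&(Z<.030); n,L,st,ce=cv2.connectedComponentsWithStats(m.astype(np.uint8)); b=1+np.argmax(st[1:,4]); M=L==b
P=W[M]; print("n",len(P),"z tape/core",np.percentile(P[:,2],[10,50,95]).round(4))
# outer edge & core outer: robust, centre from hull points circle fit + core points mean radius
h=cv2.convexHull((P[:,:2]*1000).astype(np.float32))[:,0]
f=lambda p:np.hypot(h[:,0]-p[0],h[:,1]-p[1])-p[2]
s=least_squares(f,[x0*1e3,y0*1e3,Ro*1e3],loss="soft_l1"); print("outer",s.x.round(2),"rms",np.sqrt(np.mean(s.fun**2)).round(2))
Q=P[P[:,2]-z0>.0215]; rc=Ro-.021-.0015
f=lambda p:np.hypot(Q[:,0]*1e3-p[0],Q[:,1]*1e3-p[1])-p[2]
s=least_squares(f,[x0*1e3,y0*1e3,rc*1e3],loss="soft_l1"); print("core",len(Q),s.x.round(2),"expect r",rc*1e3)
A=np.c_[P[:,:2],np.ones(len(P))]; t=P[:,2]-z0<.0205
k=np.linalg.lstsq(A[t],P[t,2],rcond=None)[0]; print("slopes",k[:2].round(4))
E
python3 ring.py .555 .4185 .057
```

```text
tcp [0.5556 0.4841 0.251 ]
n 4160 z tape/core [0.0173 0.0185 0.0243]
outer [552.13 417.94  56.72] rms 0.21
core 435 [552.2  417.96  34.33] expect r 34.5
slopes [-0.0003  0.001 ]
```

Run:
```python
from h import *
print(plan([.5073,.4209,.009],[180,0,-93.7]))
```

```text
(array([0.1328, 0.0883, 0.4839]), array([-0.0001,  0.0001, -0.0002]))
```

{"api": "jog_arm", "payload": {"travel": [[0.1, 0.0883, 0.05], [0.1328, 0.0883, 0.17], [0.1328, 0.0883, 0.29], [0.1328, 0.0883, 0.38], [0.1328, 0.0883, 0.42], [0.1328, 0.0883, 0.45], [0.1328, 0.0883, 0.47], [0.1328, 0.0883, 0.482], [0.1328, 0.0883, 0.482], [0.1328, 0.0883, 0.482]], "dr": [[0, 0, 0], [0, 0, 0], [0, 0, 0], [0, 0, 0], [0, 0, 0], [0, 0, 0], [0, 0, 0], [0, 0, 0], [0, 0, 0], [0, 0, 0]], "claw": [0.5, 0.5, 0.5, 0.5, 0.5, 0.5, 0.5, 0.5, 0.5, 0.5]}}

```text
time_s: 32.25
tcp_pos: [0.5071, 0.422, 0.0099]
eef_rot: [-180.0, 0.1, -93.7]
contact_force: [-0.0, 0.7, 0.5]
gripper_width: 0.0438
gripper_force: 0.0
```

{"api": "jog_arm", "payload": {"travel": [[0, 0, 0], [0, 0, 0], [0, 0, 0], [0, 0, 0], [0, 0, 0], [0, 0, 0], [0, 0, 0], [0, 0, 0], [0, 0, 0], [0, 0, 0]], "dr": [[0, 0, 0], [0, 0, 0], [0, 0, 0], [0, 0, 0], [0, 0, 0], [0, 0, 0], [0, 0, 0], [0, 0, 0], [0, 0, 0], [0, 0, 0]], "claw": [0.5, 0.15, 0.15, 0.15, 0.15, 0.15, 0.15, 0.15, 0.15, 0.15], "newtons": 40}}

```text
time_s: 33.5
tcp_pos: [0.5069, 0.4216, 0.0093]
eef_rot: [-180.0, 0.0, -93.7]
contact_force: [0.0, -0.2, 3.0]
gripper_width: 0.0242
gripper_force: 38.6
```

{"api": "jog_arm", "payload": {"travel": [[0, 0, -0.02], [0, 0, -0.05], [0, 0, -0.1], [0, 0, -0.2], [0, 0, -0.3], [0, 0, -0.4], [0, 0, -0.5], [0, 0, -0.56], [0, 0, -0.58], [0, 0, -0.58]], "dr": [[0, 0, 0], [0, 0, 0], [0, 0, 0], [0, 0, 0], [0, 0, 0], [0, 0, 0], [0, 0, 0], [0, 0, 0], [0, 0, 0], [0, 0, 0]], "claw": [0.15, 0.15, 0.15, 0.15, 0.15, 0.15, 0.15, 0.15, 0.15, 0.15]}}

```text
time_s: 34.75
tcp_pos: [0.5066, 0.4215, 0.2994]
eef_rot: [-180.0, 0.0, -93.7]
contact_force: [-0.7, 0.0, -0.5]
gripper_width: 0.0242
gripper_force: 38.6
```

```bash
cat > place.py <<'E'
from h import *
import sys
# place.py height_along_post ox oy oz(mm: underside centre in tool frame)
h=float(sys.argv[1])/1e3; o=np.array([float(a) for a in sys.argv[2:5]])/1e3
piv=np.array([.5693,.0285,.070]); yaw=np.radians(-3.78); lean=.085
sx=np.array([np.cos(yaw),np.sin(yaw),0]); Rt=R.from_rotvec(-lean*sx); u=Rt.apply([0,0,1])
T=Rt*R.from_euler("xyz",[180,0,-93.78],degrees=True); p=piv+h*u-T.apply(o)
print("tcp target",p.round(4),T.as_euler("xyz",degrees=True).round(2)); print(plan(p,T.as_euler("xyz",degrees=True)))
s=r.get_state(); print(s["tcp_pos"].round(4),s["eef_rot"].round(2),s["gripper_width"])
T0=pose(); print("roll underside centre now",(T0[:3,:3]@o+T0[:3,3]).round(4), "along post",((T0[:3,:3]@o+T0[:3,3]-piv)@u).round(4))
E
python3 place.py 140 0.7 -45 9.3
```

```text
tcp target [0.5253 0.0448 0.2187] [180.    -4.87 -93.78]
(array([ 0.7495, -0.0861,  0.1609]), array([-0.    ,  0.0137,  0.0002]))
[0.5066 0.4215 0.2994] [-1.800e+02  5.000e-02 -9.372e+01] 0.024201255698260822
roll underside centre now [0.5515 0.4179 0.2901] along post 0.2522
```

{"api": "jog_arm", "payload": {"travel": [[0.12, -0.01, 0], [0.24, -0.03, 0], [0.36, -0.05, 0], [0.48, -0.07, 0], [0.6, -0.08, 0.02], [0.7, -0.086, 0.05], [0.7495, -0.0861, 0.1], [0.7495, -0.0861, 0.14], [0.7495, -0.0861, 0.161], [0.7495, -0.0861, 0.161]], "dr": [[0, 0, 0], [0, 0, 0], [0, 0, 0], [0, 0.004, 0], [0, 0.008, 0], [0, 0.0137, 0], [0, 0.0137, 0], [0, 0.0137, 0], [0, 0.0137, 0], [0, 0.0137, 0]], "claw": [0.15, 0.15, 0.15, 0.15, 0.15, 0.15, 0.15, 0.15, 0.15, 0.15]}}

```text
time_s: 36.0
tcp_pos: [0.5249, 0.0447, 0.2174]
eef_rot: [179.9, -5.0, -93.7]
contact_force: [-0.4, 0.3, -0.3]
gripper_width: 0.0242
gripper_force: 38.6
```

```bash
python3 place.py 52 0.7 -45 9.3
python3 - <<'E'
from h import *
a=[]
for n,(u,v,w,h) in (("side",(220,90,160,160)),("wrist",(120,0,400,300))):
    c=cap(n); a.append(cv2.resize(c["pixels"][v:v+h,u:u+w,::-1],(395,int(395*h/w)),interpolation=cv2.INTER_CUBIC))
H=max(o.shape[0] for o in a); cv2.imwrite("pics/pa.png",np.hstack([cv2.copyMakeBorder(o,0,H-o.shape[0],0,0,0) for o in a]))
E
```

```text
tcp target [0.5248 0.0374 0.131 ] [180.    -4.87 -93.78]
(array([-0.0005, -0.0012,  0.1735]), array([ 0.0004, -0.0004,  0.0002]))
[0.5249 0.0447 0.2174] [179.86  -5.01 -93.69] 0.02421098352710867
roll underside centre now [0.5696 0.0403 0.2081] along post 0.1386
```

View pics/pa.png

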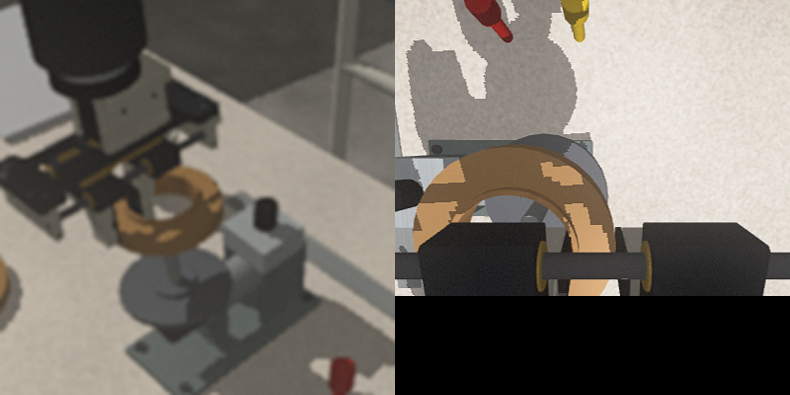

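The pin is home, and roll a hangs level above the post tip (side view 175,260), centred over it.

{"api": "jog_arm", "payload": {"travel": [[-0.0005, -0.001, 0.02], [-0.0005, -0.001, 0.04], [-0.0005, -0.001, 0.06], [-0.0005, -0.001, 0.08], [-0.0005, -0.001, 0.1], [-0.0005, -0.001, 0.12], [-0.0005, -0.001, 0.135], [-0.0005, -0.001, 0.15], [-0.0005, -0.001, 0.15], [-0.0005, -0.001, 0.15]], "dr": [[0, 0, 0], [0, 0, 0], [0, 0, 0], [0, 0, 0], [0, 0, 0], [0, 0, 0], [0, 0, 0], [0, 0, 0], [0, 0, 0], [0, 0, 0]], "claw": [0.15, 0.15, 0.15, 0.15, 0.15, 0.15, 0.15, 0.15, 0.15, 0.15]}}

```text
time_s: 37.35
tcp_pos: [0.5258, 0.0387, 0.1442]
eef_rot: [-180.0, -4.9, -93.7]
contact_force: [-0.1, 0.6, -1.1]
gripper_width: 0.0246
gripper_force: 38.6
```

```bash
python3 place.py 51 0.7 -45 9.3
```

```text
tcp target [0.5248 0.0373 0.13  ] [180.    -4.87 -93.78]
(array([0.0005, 0.0019, 0.0284]), array([-0.0001, -0.0002,  0.0002]))
[0.5258 0.0387 0.1442] [-179.98   -4.93  -93.71] 0.024632557211809777
roll underside centre now [0.5706 0.0343 0.135 ] along post 0.0652
```

Lower onto the flange, then open just a little (≈32 mm) and retreat straight up.

{"api": "jog_arm", "payload": {"travel": [[0.0005, 0.0019, 0.005], [0.0005, 0.0019, 0.01], [0.0005, 0.0019, 0.015], [0.0005, 0.0019, 0.02], [0.0005, 0.0019, 0.024], [0.0005, 0.0019, 0.0275], [0.0005, 0.0019, 0.0275], [0.0005, 0.0019, 0.0275], [0.0005, 0.0019, 0.0275], [0.0005, 0.0019, 0.0275]], "dr": [[0, 0, 0], [0, 0, 0], [0, 0, 0], [0, 0, 0], [0, 0, 0], [0, 0, 0], [0, 0, 0], [0, 0, 0], [0, 0, 0], [0, 0, 0]], "claw": [0.15, 0.15, 0.15, 0.15, 0.15, 0.15, 0.15, 0.15, 0.15, 0.15]}}

```text
time_s: 38.6
tcp_pos: [0.5246, 0.0372, 0.1303]
eef_rot: [-180.0, -4.9, -93.7]
contact_force: [0.0, -0.1, -0.2]
gripper_width: 0.0243
gripper_force: 38.6
```

{"api": "jog_arm", "payload": {"travel": [[0, 0, 0], [0, 0, 0], [0, 0, 0], [0, 0, 0], [0, 0, -0.02], [0, 0, -0.05], [0, 0, -0.1], [0, 0, -0.16], [0, 0, -0.22], [0, 0, -0.26]], "dr": [[0, 0, 0], [0, 0, 0], [0, 0, 0], [0, 0, 0], [0, 0, 0], [0, 0, 0], [0, 0, 0], [0, 0, 0], [0, 0, 0], [0, 0, 0]], "claw": [0.34, 0.34, 0.34, 0.34, 0.34, 0.34, 0.34, 0.34, 0.34, 0.34]}}

```text
time_s: 39.85
tcp_pos: [0.5258, 0.0487, 0.2627]
eef_rot: [-179.8, -4.9, -93.7]
contact_force: [0.2, -0.1, 0.0]
gripper_width: 0.0295
gripper_force: 0.0
```

Run:
```python
from h import *
print(plan([.5693,.105,.30],[180,0,-93.7]))
```

```text
(array([-0.1113, -0.0797, -0.084 ]), array([-0.0004, -0.0135, -0.    ]))
```

{"api": "jog_arm", "payload": {"travel": [[-0.03, -0.02, -0.04], [-0.06, -0.04, -0.06], [-0.1, -0.07, -0.08], [-0.111, -0.08, -0.084], [-0.111, -0.08, -0.084], [-0.111, -0.08, -0.084], [-0.111, -0.08, -0.084], [-0.111, -0.08, -0.084], [-0.111, -0.08, -0.084], [-0.111, -0.08, -0.084]], "dr": [[0, 0, 0], [0, -0.004, 0], [0, -0.01, 0], [0, -0.0135, 0], [0, -0.0135, 0], [0, -0.0135, 0], [0, -0.0135, 0], [0, -0.0135, 0], [0, -0.0135, 0], [0, -0.0135, 0]], "claw": [0.5, 0.5, 0.5, 0.5, 0.5, 0.5, 0.5, 0.5, 0.5, 0.5]}}

```text
time_s: 41.1
tcp_pos: [0.569, 0.1046, 0.2968]
eef_rot: [180.0, -0.1, -93.7]
contact_force: [-0.2, 0.4, -0.7]
gripper_width: 0.0438
gripper_force: 0.0
```

```bash
cat > ring2.py <<'E'
from h import *
import sys
# roll on post: work in post frame (tilted). args: guessed underside height mm, tape radius mm
from scipy.optimize import least_squares
hh=float(sys.argv[1]); Ro=float(sys.argv[2]); name=sys.argv[3] if len(sys.argv)>3 else "wrist"
piv=np.array([.5693,.0285,.070]); yaw=np.radians(-3.78); lean=.085
Rt=R.from_rotvec(-lean*np.array([np.cos(yaw),np.sin(yaw),0]))
c=cap(name); W=cloud(c); P=Rt.inv().apply((W.reshape(-1,3)-piv))*1e3
P=P[np.isfinite(P[:,0])]; d=np.hypot(P[:,0],P[:,1])
Q=P[(d<Ro+12)&(d>15)&(P[:,2]>hh+8)&(P[:,2]<hh+34)]
print("n",len(Q),"z pct",np.percentile(Q[:,2],[5,25,50,75,95]).round(1))
t=Q[abs(Q[:,2]-hh-18)<3.]; A=np.c_[t[:,:2],np.ones(len(t))]; k=np.linalg.lstsq(A,t[:,2],rcond=None)[0]; print("tape plane slopes",k[:2].round(4),"height",k[2].round(2),"expect",hh+18)
h=cv2.convexHull(t[:,:2].astype(np.float32))[:,0]; f=lambda p,h:np.hypot(h[:,0]-p[0],h[:,1]-p[1])-p[2]
s=least_squares(f,[0,0,Ro],loss="soft_l1",args=(h,)); print("outer centre off axis",s.x.round(2))
q=Q[(Q[:,2]>hh+22)&(Q[:,2]<hh+27)&(np.hypot(Q[:,0],Q[:,1])>Ro-32)]; s=least_squares(f,[0,0,Ro-22],loss="soft_l1",args=(q,)); print("core",len(q),s.x.round(2),"expect",Ro-22.5,"z",np.median(q[:,2]))
E
python3 ring2.py 50 57; python3 ring2.py 50 57 top
python3 - <<'E'
from h import *; import rolls
W=cloud(cap("top"))
for c0,rad,st,m,_ in rolls.fit_rolls(W): print(np.round(c0,4),round(rad*1000,1)) if 50<rad*1000<90 else 0
E
```

```text
n 6499 z pct [66.9 67.9 68.4 69.1 74.3]
tape plane slopes [ 0.0002 -0.0004] height 68.33 expect 68.0
outer centre off axis [-0.47  0.39 56.79]
core 664 [-0.47  0.24 34.32] expect 34.5 z 74.28614105154793
n 615 z pct [62.  67.3 69.4 71.9 75.7]
tape plane slopes [ 0.0014 -0.0012] height 68.36 expect 68.0
outer centre off axis [ 1.61  0.73 56.01]
core 126 [ 2.64 -2.   41.1 ] expect 34.5 z 73.3815705145634
[ 0.6689 -0.022 ] 63.0
[ 0.5298 -0.4166] 67.6
[0.4352 0.2897] 74.8
```

Run:
```python
from h import *
print(plan([.53,-.35,.25],[180,0,-93.7]))
```

```text
(array([0.9121, 0.0189, 0.0949]), array([ 0.    , -0.0002, -0.    ]))
```

{"api": "jog_arm", "payload": {"travel": [[0.11, 0.002, 0], [0.22, 0.004, 0], [0.33, 0.006, 0], [0.44, 0.008, 0], [0.55, 0.01, 0.02], [0.66, 0.014, 0.04], [0.77, 0.018, 0.06], [0.88, 0.019, 0.095], [0.912, 0.019, 0.095], [0.912, 0.019, 0.095]], "dr": [[0, 0, 0], [0, 0, 0], [0, 0, 0], [0, 0, 0], [0, 0, 0], [0, 0, 0], [0, 0, 0], [0, 0, 0], [0, 0, 0], [0, 0, 0]], "claw": [0.5, 0.5, 0.5, 0.5, 0.5, 0.5, 0.5, 0.5, 0.5, 0.5]}}

```text
time_s: 42.5
tcp_pos: [0.5297, -0.351, 0.2495]
eef_rot: [180.0, -0.1, -93.8]
contact_force: [1.4, -0.4, -0.3]
gripper_width: 0.0439
gripper_force: 0.0
```

```bash
python3 ring.py .529 -.4165 .064 > o.txt; cat o.txt
python3 - <<'E'
from h import *
import re
t=open("o.txt").read(); v=[float(x) for x in re.findall(r"core \d+ \[\s*(\S+)\s+(\S+)",t)[0]]
c=np.array(v)/1e3; ps=np.radians(-93.7); y=np.array([np.sin(ps),-np.cos(ps)]); p=c+.052*y; print("target",p); print(plan([*p,.009],[180,0,-93.7]))
E
```

```text
tcp [ 0.53 -0.35  0.25]
n 4827 z tape/core [0.0173 0.0184 0.0243]
outer [ 530.51 -415.49   63.68] rms 0.18
core 537 [ 530.53 -415.53   41.24] expect r 41.49999999999999
slopes [-0.0001  0.0009]
target [ 0.47863839 -0.41217432]
(array([0.1302, 0.0945, 0.4822]), array([-0.    , -0.0002, -0.0002]))
```

{"api": "jog_arm", "payload": {"travel": [[0.1, 0.0945, 0.05], [0.1302, 0.0945, 0.17], [0.1302, 0.0945, 0.29], [0.1302, 0.0945, 0.38], [0.1302, 0.0945, 0.42], [0.1302, 0.0945, 0.45], [0.1302, 0.0945, 0.47], [0.1302, 0.0945, 0.482], [0.1302, 0.0945, 0.482], [0.1302, 0.0945, 0.482]], "dr": [[0, 0, 0], [0, 0, 0], [0, 0, 0], [0, 0, 0], [0, 0, 0], [0, 0, 0], [0, 0, 0], [0, 0, 0], [0, 0, 0], [0, 0, 0]], "claw": [0.5, 0.5, 0.5, 0.5, 0.5, 0.5, 0.5, 0.5, 0.5, 0.5]}}

```text
time_s: 43.8
tcp_pos: [0.479, -0.4124, 0.0097]
eef_rot: [-179.9, -0.1, -93.7]
contact_force: [-0.6, -0.6, 0.2]
gripper_width: 0.0439
gripper_force: 0.0
```

{"api": "jog_arm", "payload": {"travel": [[0, 0, 0], [0, 0, 0], [0, 0, 0], [0, 0, 0], [0, 0, 0], [0, 0, 0], [0, 0, 0], [0, 0, 0], [0, 0, 0], [0, 0, 0]], "dr": [[0, 0, 0], [0, 0, 0], [0, 0, 0], [0, 0, 0], [0, 0, 0], [0, 0, 0], [0, 0, 0], [0, 0, 0], [0, 0, 0], [0, 0, 0]], "claw": [0.5, 0.15, 0.15, 0.15, 0.15, 0.15, 0.15, 0.15, 0.15, 0.15], "newtons": 40}}

```text
time_s: 45.05
tcp_pos: [0.4786, -0.4122, 0.0091]
eef_rot: [-180.0, -0.1, -93.7]
contact_force: [-1.3, -0.7, 1.1]
gripper_width: 0.0234
gripper_force: 39.5
```

{"api": "jog_arm", "payload": {"travel": [[0, 0, -0.02], [0, 0, -0.05], [0, 0, -0.1], [0, 0, -0.2], [0, 0, -0.3], [0, 0, -0.4], [0, 0, -0.5], [0, 0, -0.56], [0, 0, -0.58], [0, 0, -0.58]], "dr": [[0, 0, 0], [0, 0, 0], [0, 0, 0], [0, 0, 0], [0, 0, 0], [0, 0, 0], [0, 0, 0], [0, 0, 0], [0, 0, 0], [0, 0, 0]], "claw": [0.15, 0.15, 0.15, 0.15, 0.15, 0.15, 0.15, 0.15, 0.15, 0.15]}}

```text
time_s: 46.3
tcp_pos: [0.4784, -0.4115, 0.299]
eef_rot: [-180.0, -0.1, -93.7]
contact_force: [-0.3, 0.0, -2.2]
gripper_width: 0.0238
gripper_force: 39.6
```

```bash
python3 place.py 145 0 -52 9.1
```

```text
tcp target [0.5183 0.045  0.2235] [180.    -4.87 -93.78]
(array([-0.9164, -0.0202,  0.1501]), array([-0.0001,  0.0134,  0.0002]))
[ 0.4784 -0.4115  0.299 ] [-1.7997e+02 -6.0000e-02 -9.3720e+01] 0.02379462653033944
roll underside centre now [ 0.5303 -0.4149  0.29  ] along post 0.1814
```

{"api": "jog_arm", "payload": {"travel": [[-0.12, -0.002, 0], [-0.24, -0.004, 0], [-0.36, -0.008, 0], [-0.48, -0.012, 0], [-0.6, -0.016, 0], [-0.72, -0.02, 0], [-0.84, -0.02, 0.02], [-0.916, -0.02, 0.08], [-0.9164, -0.02, 0.15], [-0.9164, -0.02, 0.15]], "dr": [[0, 0, 0], [0, 0, 0], [0, 0, 0], [0, 0.002, 0], [0, 0.004, 0], [0, 0.008, 0], [0, 0.0134, 0], [0, 0.0134, 0], [0, 0.0134, 0], [0, 0.0134, 0]], "claw": [0.15, 0.15, 0.15, 0.15, 0.15, 0.15, 0.15, 0.15, 0.15, 0.15]}}

```text
time_s: 47.55
tcp_pos: [0.5157, 0.0443, 0.2196]
eef_rot: [179.6, -5.1, -93.6]
contact_force: [-0.2, -0.1, -1.2]
gripper_width: 0.0239
gripper_force: 40.5
```

```bash
python3 place.py 80 0 -52 9.1
```

```text
tcp target [0.5179 0.0395 0.1588] [180.    -4.87 -93.78]
(array([-0.0015, -0.006 ,  0.122 ]), array([ 0.0012, -0.0006,  0.0004]))
[0.5157 0.0443 0.2196] [179.57  -5.1  -93.64] 0.023850513325525416
roll underside centre now [0.5674 0.0401 0.2102] along post 0.1406
```

{"api": "jog_arm", "payload": {"travel": [[-0.001, -0.004, 0], [-0.0013, -0.005, 0.015], [-0.0013, -0.005, 0.035], [-0.0013, -0.005, 0.055], [-0.0013, -0.005, 0.075], [-0.0013, -0.005, 0.095], [-0.0013, -0.005, 0.11], [-0.0013, -0.005, 0.12], [-0.0013, -0.005, 0.12], [-0.0013, -0.005, 0.12]], "dr": [[0, 0, 0], [0, 0, 0], [0, 0, 0], [0, 0, 0], [0, 0, 0], [0, 0, 0], [0, 0, 0], [0, 0, 0], [0, 0, 0], [0, 0, 0]], "claw": [0.15, 0.15, 0.15, 0.15, 0.15, 0.15, 0.15, 0.15, 0.15, 0.15]}}

```text
time_s: 48.8
tcp_pos: [0.5207, 0.0402, 0.1639]
eef_rot: [-180.0, -4.9, -93.7]
contact_force: [-0.4, -0.3, -2.1]
gripper_width: 0.0236
gripper_force: 40.5
```

```bash
python3 place.py 69 0 -52 9.1
```

```text
tcp target [0.5179 0.0385 0.1478] [180.    -4.87 -93.78]
(array([0.0009, 0.0055, 0.0323]), array([-0.0001, -0.0001,  0.0002]))
[0.5207 0.0402 0.1639] [-179.97   -4.89  -93.71] 0.023640964185243016
roll underside centre now [0.5726 0.0361 0.1548] along post 0.0852
```

{"api": "jog_arm", "payload": {"travel": [[0.0009, 0.0055, 0], [0.0009, 0.0055, 0.004], [0.0009, 0.0055, 0.01], [0.0009, 0.0055, 0.016], [0.0009, 0.0055, 0.022], [0.0009, 0.0055, 0.028], [0.0009, 0.0055, 0.0315], [0.0009, 0.0055, 0.0315], [0.0009, 0.0055, 0.0315], [0.0009, 0.0055, 0.0315]], "dr": [[0, 0, 0], [0, 0, 0], [0, 0, 0], [0, 0, 0], [0, 0, 0], [0, 0, 0], [0, 0, 0], [0, 0, 0], [0, 0, 0], [0, 0, 0]], "claw": [0.15, 0.15, 0.15, 0.15, 0.15, 0.15, 0.15, 0.15, 0.15, 0.15]}}

```text
time_s: 50.05
tcp_pos: [0.5177, 0.0385, 0.1481]
eef_rot: [-180.0, -4.9, -93.7]
contact_force: [0.8, -0.4, -1.9]
gripper_width: 0.0238
gripper_force: 40.5
```

```bash
python3 place.py 69 0 -52 9.1
```

```text
tcp target [0.5179 0.0385 0.1478] [180.    -4.87 -93.78]
(array([-0.0001, -0.0003,  0.0005]), array([-0.0001, -0.0001,  0.0002]))
[0.5177 0.0385 0.1481] [-179.99   -4.89  -93.72] 0.023796831190627196
roll underside centre now [0.5695 0.0344 0.139 ] along post 0.0693
```

{"api": "jog_arm", "payload": {"travel": [[0, 0, 0], [0, 0, 0], [0, 0, 0], [0, 0, 0], [0, 0, -0.02], [0, 0, -0.05], [0, 0, -0.1], [0, 0, -0.16], [0, 0, -0.22], [0, 0, -0.23]], "dr": [[0, 0, 0], [0, 0, 0], [0, 0, 0], [0, 0, 0], [0, 0, 0], [0, 0, 0], [0, 0, 0], [0, 0, 0], [0, 0, 0], [0, 0, 0]], "claw": [0.36, 0.36, 0.36, 0.36, 0.36, 0.36, 0.36, 0.36, 0.36, 0.36]}}

```text
time_s: 51.3
tcp_pos: [0.5195, 0.0489, 0.266]
eef_rot: [-179.7, -4.8, -93.7]
contact_force: [-0.6, 0.9, 0.4]
gripper_width: 0.0317
gripper_force: 0.0
```

{"api": "jog_arm", "payload": {"travel": [[-0.03, -0.02, -0.04], [-0.06, -0.04, -0.06], [-0.1, -0.07, -0.08], [-0.111, -0.095, -0.084], [-0.111, -0.095, -0.084], [-0.111, -0.095, -0.084], [-0.111, -0.095, -0.084], [-0.111, -0.095, -0.084], [-0.111, -0.095, -0.084], [-0.111, -0.095, -0.084]], "dr": [[0, 0, 0], [0, -0.004, 0], [0, -0.01, 0], [0, -0.0135, 0], [0, -0.0135, 0], [0, -0.0135, 0], [0, -0.0135, 0], [0, -0.0135, 0], [0, -0.0135, 0], [0, -0.0135, 0]], "claw": [0.5, 0.5, 0.5, 0.5, 0.5, 0.5, 0.5, 0.5, 0.5, 0.5]}}

```text
time_s: 52.55
tcp_pos: [0.5694, 0.104, 0.2997]
eef_rot: [-180.0, -0.0, -93.7]
contact_force: [0.3, 0.4, 0.4]
gripper_width: 0.0438
gripper_force: 0.0
```

```bash
python3 ring2.py 68 64
python3 - <<'E'
from h import *; import rolls
W=cloud(cap("top"))
for c0,rad,st,m,_ in rolls.fit_rolls(W): print(np.round(c0,4),round(rad*1000,1)) if 50<rad*1000<90 else 0
W=cloud(cap("side"))
for c0,rad,st,m,_ in rolls.fit_rolls(W): print("side",np.round(c0,4),round(rad*1000,1)) if 50<rad*1000<95 else 0
print(plan([.444,.385,.25],[180,0,-93.7]))
E
```

```text
n 8381 z pct [84.8 85.8 86.4 87.  92.3]
tape plane slopes [-0.0004 -0.0004] height 86.26 expect 86.0
outer centre off axis [-0.28 -1.61 63.82]
core 897 [-0.29 -1.7  41.26] expect 41.5 z 92.23101919281241
[0.435  0.2907] 75.0
side [0.4431 0.3036] 80.4
side [ 0.7601 -0.3137] 79.1
side [ 0.0948 -0.001 ] 70.0
(array([-0.5446,  0.2868,  0.0989]), array([ 0.    , -0.0001, -0.    ]))
```

{"api": "jog_arm", "payload": {"travel": [[-0.1, 0.05, 0], [-0.2, 0.1, 0], [-0.3, 0.16, 0.02], [-0.4, 0.22, 0.05], [-0.5, 0.27, 0.08], [-0.5446, 0.287, 0.099], [-0.5446, 0.287, 0.099], [-0.5446, 0.287, 0.099], [-0.5446, 0.287, 0.099], [-0.5446, 0.287, 0.099]], "dr": [[0, 0, 0], [0, 0, 0], [0, 0, 0], [0, 0, 0], [0, 0, 0], [0, 0, 0], [0, 0, 0], [0, 0, 0], [0, 0, 0], [0, 0, 0]], "claw": [0.5, 0.5, 0.5, 0.5, 0.5, 0.5, 0.5, 0.5, 0.5, 0.5]}}

```text
time_s: 53.95
tcp_pos: [0.4445, 0.3843, 0.2505]
eef_rot: [-180.0, 0.0, -93.8]
contact_force: [0.2, -1.1, -0.2]
gripper_width: 0.0438
gripper_force: 0.0
```

```bash
python3 ring.py .443 .307 .078 > o.txt; cat o.txt
python3 - <<'E'
from h import *
import re
t=open("o.txt").read(); v=[float(x) for x in re.findall(r"core \d+ \[\s*(\S+)\s+(\S+)",t)[0]]
c=np.array(v)/1e3; ps=np.radians(-93.7); y=np.array([np.sin(ps),-np.cos(ps)]); p=c+.066*y; print("target",p); print(plan([*p,.009],[180,0,-93.7]))
E
```

```text
tcp [0.4444 0.3844 0.2504]
n 6370 z tape/core [0.0173 0.0185 0.0244]
outer [442.56 303.6   77.65] rms 0.18
core 762 [442.63 303.64  55.19] expect r 55.49999999999999
slopes [0.0001 0.0001]
target [0.37676757 0.30789913]
(array([0.1615, 0.125 , 0.4828]), array([-0.0001,  0.    , -0.0002]))
```

{"api": "jog_arm", "payload": {"travel": [[0.1, 0.1, 0.05], [0.1615, 0.125, 0.16], [0.1615, 0.125, 0.28], [0.1615, 0.125, 0.38], [0.1615, 0.125, 0.42], [0.1615, 0.125, 0.45], [0.1615, 0.125, 0.47], [0.1615, 0.125, 0.482], [0.1615, 0.125, 0.482], [0.1615, 0.125, 0.482]], "dr": [[0, 0, 0], [0, 0, 0], [0, 0, 0], [0, 0, 0], [0, 0, 0], [0, 0, 0], [0, 0, 0], [0, 0, 0], [0, 0, 0], [0, 0, 0]], "claw": [0.5, 0.5, 0.5, 0.5, 0.5, 0.5, 0.5, 0.5, 0.5, 0.5]}}

```text
time_s: 55.25
tcp_pos: [0.3766, 0.3087, 0.0095]
eef_rot: [-180.0, 0.0, -93.7]
contact_force: [1.3, -0.4, -0.2]
gripper_width: 0.0437
gripper_force: 0.0
```

{"api": "jog_arm", "payload": {"travel": [[0, 0, 0], [0, 0, 0], [0, 0, 0], [0, 0, 0], [0, 0, 0], [0, 0, 0], [0, 0, 0], [0, 0, 0], [0, 0, 0], [0, 0, 0]], "dr": [[0, 0, 0], [0, 0, 0], [0, 0, 0], [0, 0, 0], [0, 0, 0], [0, 0, 0], [0, 0, 0], [0, 0, 0], [0, 0, 0], [0, 0, 0]], "claw": [0.5, 0.15, 0.15, 0.15, 0.15, 0.15, 0.15, 0.15, 0.15, 0.15], "newtons": 50}}

```text
time_s: 56.5
tcp_pos: [0.3764, 0.3084, 0.0091]
eef_rot: [-180.0, -0.0, -93.7]
contact_force: [-0.3, -0.0, 3.6]
gripper_width: 0.0236
gripper_force: 49.8
```

{"api": "jog_arm", "payload": {"travel": [[0, 0, -0.02], [0, 0, -0.05], [0, 0, -0.1], [0, 0, -0.2], [0, 0, -0.3], [0, 0, -0.4], [0, 0, -0.5], [0, 0, -0.56], [0, 0, -0.58], [0, 0, -0.58]], "dr": [[0, 0, 0], [0, 0, 0], [0, 0, 0], [0, 0, 0], [0, 0, 0], [0, 0, 0], [0, 0, 0], [0, 0, 0], [0, 0, 0], [0, 0, 0]], "claw": [0.15, 0.15, 0.15, 0.15, 0.15, 0.15, 0.15, 0.15, 0.15, 0.15]}}

```text
time_s: 57.75
tcp_pos: [0.376, 0.3082, 0.2987]
eef_rot: [180.0, -0.0, -93.7]
contact_force: [0.0, 0.0, -2.2]
gripper_width: 0.0232
gripper_force: 49.8
```

```bash
python3 place.py 150 0.5 -66.2 9.1
```

```text
tcp target [0.5042 0.0468 0.2285] [180.    -4.87 -93.78]
(array([ 0.5049, -0.2899,  0.1405]), array([0.0001, 0.0134, 0.0002]))
[0.376  0.3082 0.2987] [ 1.7997e+02 -3.0000e-02 -9.3730e+01] 0.023205722115905856
roll underside centre now [0.442  0.3034 0.2895] along post 0.2413
```

{"api": "jog_arm", "payload": {"travel": [[0.1, -0.06, 0], [0.2, -0.12, 0], [0.3, -0.18, 0], [0.4, -0.24, 0], [0.48, -0.28, 0.01], [0.505, -0.29, 0.05], [0.505, -0.29, 0.1], [0.505, -0.29, 0.14], [0.505, -0.29, 0.14], [0.505, -0.29, 0.14]], "dr": [[0, 0, 0], [0, 0, 0], [0, 0.003, 0], [0, 0.006, 0], [0, 0.01, 0], [0, 0.0134, 0], [0, 0.0134, 0], [0, 0.0134, 0], [0, 0.0134, 0], [0, 0.0134, 0]], "claw": [0.15, 0.15, 0.15, 0.15, 0.15, 0.15, 0.15, 0.15, 0.15, 0.15]}}

```text
time_s: 59.0
tcp_pos: [0.5047, 0.047, 0.2291]
eef_rot: [180.0, -4.9, -93.7]
contact_force: [1.1, -0.0, -1.7]
gripper_width: 0.0232
gripper_force: 49.8
```

```bash
python3 place.py 98 0.5 -66.2 9.1
```

```text
tcp target [0.5039 0.0424 0.1767] [180.    -4.87 -93.78]
(array([0.0002, 0.0009, 0.1052]), array([ 0.0001, -0.0001,  0.0002]))
[0.5047 0.047  0.2291] [179.97  -4.9  -93.7 ] 0.023238169592222455
roll underside centre now [0.5706 0.0415 0.22  ] along post 0.1506
```

{"api": "jog_arm", "payload": {"travel": [[0.001, 0.0009, 0.01], [0.002, 0.0009, 0.025], [0.002, 0.0009, 0.04], [0.002, 0.0009, 0.055], [0.002, 0.0009, 0.07], [0.002, 0.0009, 0.085], [0.002, 0.0009, 0.096], [0.002, 0.0009, 0.105], [0.002, 0.0009, 0.105], [0.002, 0.0009, 0.105]], "dr": [[0, 0, 0], [0, 0, 0], [0, 0, 0], [0, 0, 0], [0, 0, 0], [0, 0, 0], [0, 0, 0], [0, 0, 0], [0, 0, 0], [0, 0, 0]], "claw": [0.15, 0.15, 0.15, 0.15, 0.15, 0.15, 0.15, 0.15, 0.15, 0.15]}}

```text
time_s: 60.25
tcp_pos: [0.504, 0.0417, 0.1771]
eef_rot: [-180.0, -4.9, -93.7]
contact_force: [-0.1, -0.0, -0.7]
gripper_width: 0.0236
gripper_force: 49.8
```

```bash
python3 place.py 87 0.5 -66.2 9.1
```

```text
tcp target [0.5038 0.0415 0.1657] [180.    -4.87 -93.78]
(array([-0.0015,  0.0004,  0.0228]), array([-0.0001,  0.    ,  0.0002]))
[0.504  0.0417 0.1771] [-179.98   -4.85  -93.71] 0.023606385665467897
roll underside centre now [0.57   0.0362 0.1681] along post 0.0984
```

{"api": "jog_arm", "payload": {"travel": [[0, 0, 0.004], [0, 0, 0.008], [0, 0, 0.012], [0, 0, 0.016], [0, 0, 0.02], [0, 0, 0.0225], [0, 0, 0.0225], [0, 0, 0.0225], [0, 0, 0.0225], [0, 0, 0.0225]], "dr": [[0, 0, 0], [0, 0, 0], [0, 0, 0], [0, 0, 0], [0, 0, 0], [0, 0, 0], [0, 0, 0], [0, 0, 0], [0, 0, 0], [0, 0, 0]], "claw": [0.15, 0.15, 0.15, 0.15, 0.15, 0.15, 0.15, 0.15, 0.15, 0.15]}}

```text
time_s: 61.5
tcp_pos: [0.5038, 0.0407, 0.1658]
eef_rot: [-180.0, -4.9, -93.7]
contact_force: [-1.0, -0.2, -1.2]
gripper_width: 0.0235
gripper_force: 49.8
```

{"api": "jog_arm", "payload": {"travel": [[0, 0, 0], [0, 0, 0], [0, 0, 0], [0, 0, 0], [0, 0, -0.02], [0, 0, -0.05], [0, 0, -0.1], [0, 0, -0.16], [0, 0, -0.2], [0, 0, -0.2]], "dr": [[0, 0, 0], [0, 0, 0], [0, 0, 0], [0, 0, 0], [0, 0, 0], [0, 0, 0], [0, 0, 0], [0, 0, 0], [0, 0, 0], [0, 0, 0]], "claw": [0.36, 0.36, 0.36, 0.36, 0.36, 0.36, 0.36, 0.36, 0.36, 0.36]}}

```text
time_s: 62.75
tcp_pos: [0.5054, 0.0497, 0.2681]
eef_rot: [-179.8, -4.7, -93.7]
contact_force: [0.0, -0.6, 0.1]
gripper_width: 0.0316
gripper_force: 0.0
```

{"api": "jog_arm", "payload": {"travel": [[-0.03, -0.02, -0.04], [-0.06, -0.04, -0.06], [-0.1, -0.07, -0.08], [-0.13, -0.1, -0.1], [-0.13, -0.12, -0.1], [-0.13, -0.12, -0.1], [-0.13, -0.12, -0.1], [-0.13, -0.12, -0.1], [-0.13, -0.12, -0.1], [-0.13, -0.12, -0.1]], "dr": [[0, 0, 0], [0, -0.004, 0], [0, -0.01, 0], [0, -0.0135, 0], [0, -0.0135, 0], [0, -0.0135, 0], [0, -0.0135, 0], [0, -0.0135, 0], [0, -0.0135, 0], [0, -0.0135, 0]], "claw": [0.5, 0.5, 0.5, 0.5, 0.5, 0.5, 0.5, 0.5, 0.5, 0.5]}}

```text
time_s: 64.0
tcp_pos: [0.5686, 0.1141, 0.3098]
eef_rot: [-180.0, 0.0, -93.7]
contact_force: [0.4, 0.1, 0.0]
gripper_width: 0.0442
gripper_force: 0.0
```

```bash
python3 ring2.py 86 78; python3 knob.py
python3 - <<'E'
from h import *
a=[]
for n,(u,v,w,h) in (("side",(230,120,140,140)),("wrist",(150,0,340,250))):
    c=cap(n); a.append(cv2.resize(c["pixels"][v:v+h,u:u+w,::-1],(395,int(395*h/w)),interpolation=cv2.INTER_CUBIC))
H=max(o.shape[0] for o in a); cv2.imwrite("pics/fin.png",np.hstack([cv2.copyMakeBorder(o,0,H-o.shape[0],0,0,0) for o in a]))
E
```

```text
n 11798 z pct [102.5 103.8 104.4 105.1 110.4]
tape plane slopes [-0.0003 -0.0002] height 104.29 expect 104.0
outer centre off axis [-0.17 -1.15 77.81]
core 1379 [-0.25 -1.15 55.17] expect 55.5 z 110.23999125064482
knob px 116 [0.6879 0.0162] z98 [0.1516 0.1559 0.1574]
```

View pics/fin.png

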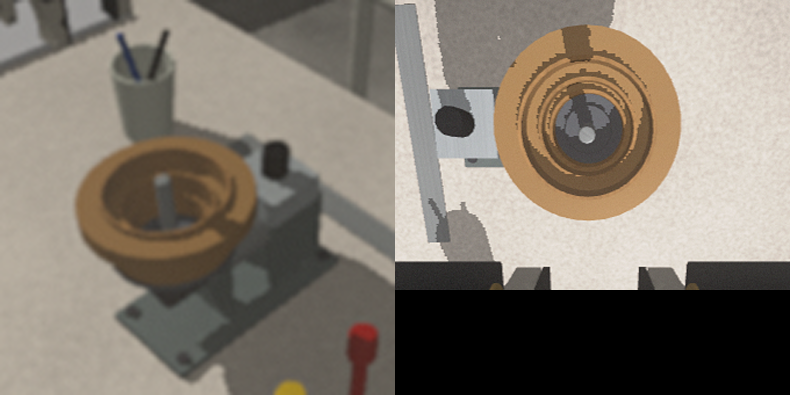

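Run:
```python
from h import *
W=cloud(cap("wrist")); m=(np.hypot(W[...,0]-.689,W[...,1]-.021)<.018)&(W[...,2]>.145)&(W[...,2]<.17); P=W[m]
print("knob top",m.sum(),np.percentile(P[:,2],[25,50,75,95]).round(4)); b=(np.hypot(W[...,0]-.689,W[...,1]-.021)<.045)&(abs(W[...,2]-.124)<.006); print("bridge",np.median(W[b][:,2]))
for n in("top","side"):
    c=cap(n); print(n,[(np.round(ray_at_z(c,((x["extent"][0]+x["extent"][2])/2,(x["extent"][1]+x["extent"][3])/2),.02)[:2],3),round(x["conf"],2)) for x in r.boxes_of("roll_c",n)])
```

```text
knob top 580 [0.1538 0.1547 0.1554 0.1562]
bridge 0.12432772386203417
top [(array([0.575, 0.028]), 0.72), (array([0.587, 0.041]), 0.62), (array([0.581, 0.039]), 0.58), (array([0.58 , 0.031]), 0.58), (array([0.638, 0.021]), 0.5)]
side [(array([0.623, 0.098]), 0.79), (array([0.666, 0.145]), 0.75), (array([0.66, 0.14]), 0.74)]
```

```bash
python3 -c "
from plant import r
print(r.close_job())"
```

```text
the job is handed in; nothing more can be done
None
```

The job is handed in: the pin measures fully home with the post locked (leaning about 5°), and the three rolls present (a, b and d; c was absent) sit flat on it, cores up, smallest first.

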